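# Pack up the motor repair bench

## Task

Pack up after the motor repair: first turn the test box's selector to the long white mark (off). Then draw the axle straight up out of its bearing sleeve and lay it in the steel tray, and after that hang every parts caddy on the wall cleat: lean its top towards the wall, hook its slanted rear strip over the cleat, and let it swing upright and drop until it is fully home. Leave the other things on the bench where they are.

Things in the scene. Friction and masses are not known exactly. Their poses are not given: they have to be found in the camera images.
- rail: stand with the wall cleat, fixed; origin on the bench in the plane of the wall face, mid-length; x into the wall (away from the robot), y along it. Aluminium wall 440 mm long: slats 75 to 108 and 118 to 180 mm high. Steel cleat 440 mm long, 4 thick: leaves the wall at z = 127 and slants up and out, 40 deg off vertical, to its upper edge at x = -19, z = 150
- cleat_seat (a point): where the lower edge of a hung caddy's strip rests, in the V between cleat and wall: mid-length, 1.5 mm before the wall, 135 mm high; axes as the rail's. A hung caddy's origin is at x = -75, z = 85 mm in the rail's frame, upright, spacer on the lower slat. Straight down upright the spacer would hit the cleat: come in from the front, top leaning to the wall
- caddy_a: parts caddy: blue plastic open bin 100 mm deep (x) x 80 wide (y), walls 54 to 80 high, 0.2 to 0.42 kg, upright on the bench at the start, may be absent. Origin: centre of underside, x to its rear (roughly away from the robot, yaw within 0.3 rad). Carrying fin in its middle, 12 mm thick (y), 60 long (x), up to z = 125. Spacer at the back's foot, z 0 to 15, reaching to x = 74.6
- caddy_b: parts caddy: blue plastic open bin 100 mm deep (x) x 80 wide (y), walls 54 to 80 high, 0.2 to 0.42 kg, upright on the bench at the start, may be absent. Origin: centre of underside, x to its rear (roughly away from the robot, yaw within 0.3 rad). Carrying fin in its middle, 12 mm thick (y), 60 long (x), up to z = 125. Spacer at the back's foot, z 0 to 15, reaching to x = 74.6
- caddy_c: parts caddy: blue plastic open bin 100 mm deep (x) x 80 wide (y), walls 54 to 80 high, 0.2 to 0.42 kg, upright on the bench at the start, may be absent. Origin: centre of underside, x to its rear (roughly away from the robot, yaw within 0.3 rad). Carrying fin in its middle, 12 mm thick (y), 60 long (x), up to z = 125. Spacer at the back's foot, z 0 to 15, reaching to x = 74.6
- caddy_wide: parts caddy: blue plastic open bin 100 mm deep (x) x 110 wide (y), walls 54 to 80 high, 0.2 to 0.42 kg, upright on the bench at the start, may be absent. Origin: centre of underside, x to its rear (roughly away from the robot, yaw within 0.3 rad). Carrying fin in its middle, 12 mm thick (y), 60 long (x), up to z = 125. Spacer at the back's foot, z 0 to 15, reaching to x = 74.6
- caddy_a_tip (a point): middle of the lower edge of that caddy's rear strip, at (73.1, 0, 50.4) mm in its frame. The strip is 4 mm thick, as wide as the caddy, leaves the back wall (x = 50) at z = 78 and slants 36 mm down and rearwards, 40 degrees off vertical
- caddy_b_tip (a point): middle of the lower edge of that caddy's rear strip, at (73.1, 0, 50.4) mm in its frame. The strip is 4 mm thick, as wide as the caddy, leaves the back wall (x = 50) at z = 78 and slants 36 mm down and rearwards, 40 degrees off vertical
- caddy_c_tip (a point): middle of the lower edge of that caddy's rear strip, at (73.1, 0, 50.4) mm in its frame. The strip is 4 mm thick, as wide as the caddy, leaves the back wall (x = 50) at z = 78 and slants 36 mm down and rearwards, 40 degrees off vertical
- caddy_wide_tip (a point): middle of the lower edge of that caddy's rear strip, at (73.1, 0, 50.4) mm in its frame. The strip is 4 mm thick, as wide as the caddy, leaves the back wall (x = 50) at z = 78 and slants 36 mm down and rearwards, 40 degrees off vertical
- sleeve: aluminium bearing block 70 x 70 x 60 mm, fixed; origin: centre of underside. Upright blind bore of 21.8 mm, 55 mm deep, in the middle of its top
- sleeve_mouth (a point): middle of the bore's mouth, 60 mm above the bench
- axle: steel axle: round shaft 20 mm across, 110 mm long, with a square head 26 x 26 x 36 mm on top (146 mm in all), 0.3 to 0.45 kg. Origin: centre of the shaft's foot, z along it towards the head, x and y square to the head's flats. At the start it stands 55 mm deep in the sleeve, head up, free to be drawn out
- axle_mid (a point): middle of the axle's length, 73 mm from its foot
- tray: fixed dark steel tray 95 (x) x 190 (y) x 30 mm, walls and floor about 4 mm; origin: centre of its underside
- testbox: grey motor test box 120 x 140 x 50 mm, fixed, origin centre of underside, with the selector on top. Round the knob four marks: three short thin white ticks and one long thick white bar (the third, OFF). From the knob's axis the pointer at joint value q points along (-cos q, sin q) in this frame
- selector (a joint): angle of the selector knob, rad, growing clockwise seen from above; it clicks into detents at 0, 0.7, 1.4 and 2.1 (stops at -0.1 and 2.2; about 0.13 N m to pass a click). The long white bar is at 1.4. At the start it is near one of the first two
- selector_grip (a point): on the knob's axis at gripping height, 79 mm above the bench; the grip is an upright bar 50 mm long, 14 mm thick, 32 mm tall (top at 91 mm) along the pointer's direction, over a disc of 24 mm radius
- jar: glass jar with brushes, 68 mm across, 90 mm tall (brushes to 170), origin at centre of underside; bystander
- spool: aluminium spool, 60 mm across, 45 mm tall; bystander
- meter: yellow hand meter 150 x 80 x 35 mm; bystander
- mug: white mug, 76 mm across, 90 mm tall; bystander
- driver: screwdriver lying on the bench; bystander
- brush: brush lying on the bench; bystander
Things that resemble listed ones, but are neither listed nor needed, are in the scene too. Of the things that look like the axle, the largest one is meant.

How it is judged:
On the way, in this order (a step that is already met when the one before it is completed fails the run):
1. the selector stands in the detent of the long white mark (1.4 rad, within 0.15), the axle still in its sleeve (value of joint selector between 1.25 and 1.55 rad and z of axle in the frame of sleeve_mouth below -0.03 m), for 0.2 s.
2. the axle's foot comes out of the sleeve's mouth straight: upright within 0.25 rad and within 40 mm of the bore's axis (z of axle in the frame of sleeve_mouth above 0.001 m and horizontal distance between axle and sleeve_mouth below 0.04 m and angle between axle's own z axis and vertical below 0.25 rad), for 0.02 s.
3. the axle lies in the tray and is let go (x of axle_mid in the frame of tray between -0.0475 and 0.0475 m and y of axle_mid in the frame of tray between -0.095 and 0.095 m and z of axle_mid in the frame of tray below 0.045 m and contact force between the fingers and axle below 0.1 N), for 0.2 s.
4. a caddy is brought with its strip behind the cleat's upper edge while leaning at least 0.1 rad (((x of caddy_a_tip in the frame of cleat_seat between -0.022 and 0.01 m and z of caddy_a_tip in the frame of cleat_seat between -0.01 and 0.03 m and y of caddy_a_tip in the frame of cleat_seat between -0.2 and 0.2 m and angle between caddy_a's own z axis and vertical above 0.1 rad) or (x of caddy_b_tip in the frame of cleat_seat between -0.022 and 0.01 m and z of caddy_b_tip in the frame of cleat_seat between -0.01 and 0.03 m and y of caddy_b_tip in the frame of cleat_seat between -0.2 and 0.2 m and angle between caddy_b's own z axis and vertical above 0.1 rad) or (x of caddy_c_tip in the frame of cleat_seat between -0.022 and 0.01 m and z of caddy_c_tip in the frame of cleat_seat between -0.01 and 0.03 m and y of caddy_c_tip in the frame of cleat_seat between -0.2 and 0.2 m and angle between caddy_c's own z axis and vertical above 0.1 rad) or (x of caddy_wide_tip in the frame of cleat_seat between -0.022 and 0.01 m and z of caddy_wide_tip in the frame of cleat_seat between -0.01 and 0.03 m and y of caddy_wide_tip in the frame of cleat_seat between -0.2 and 0.2 m and angle between caddy_wide's own z axis and vertical above 0.1 rad))), for 0.05 s.
At the end, for the whole second after the job is handed in: Selector at 1.4 rad within 0.15; axle at rest in the tray (middle inside the walls, under 45 mm up); every caddy present hangs at rest: strip's lower edge within 7 mm of the seat across and up, within 190 mm of the rail's middle along it, upright within 0.1 rad (value of joint selector between 1.25 and 1.55 rad and x of axle_mid in the frame of tray between -0.0475 and 0.0475 m and y of axle_mid in the frame of tray between -0.095 and 0.095 m and z of axle_mid in the frame of tray below 0.045 m and linear speed of each of axle, caddy_a, caddy_b, caddy_c, caddy_wide below 0.02 m/s and x of caddy_a_tip in the frame of cleat_seat between -0.007 and 0.007 m and z of caddy_a_tip in the frame of cleat_seat between -0.007 and 0.007 m and y of caddy_a_tip in the frame of cleat_seat between -0.19 and 0.19 m and angle between each of caddy_a, caddy_b, caddy_c, caddy_wide's own z axis and vertical below 0.1 rad and x of caddy_b_tip in the frame of cleat_seat between -0.007 and 0.007 m and z of caddy_b_tip in the frame of cleat_seat between -0.007 and 0.007 m and y of caddy_b_tip in the frame of cleat_seat between -0.19 and 0.19 m and x of caddy_c_tip in the frame of cleat_seat between -0.007 and 0.007 m and z of caddy_c_tip in the frame of cleat_seat between -0.007 and 0.007 m and y of caddy_c_tip in the frame of cleat_seat between -0.19 and 0.19 m and x of caddy_wide_tip in the frame of cleat_seat between -0.007 and 0.007 m and z of caddy_wide_tip in the frame of cleat_seat between -0.007 and 0.007 m and y of caddy_wide_tip in the frame of cleat_seat between -0.19 and 0.19 m); the robot touches nothing.
It fails at once if a bystander (jar, spool, meter, mug, screwdriver, brush) is pushed more than 60 mm (distance of any of jar, spool, meter, mug, driver, brush from where it was at the start of the episode above 0.06 m).
It fails at once if the jar or the mug is knocked over (angle between any of jar, mug's own z axis and vertical above 0.6 rad).
Of caddy_a, caddy_b, caddy_c, caddy_wide only 3 to 4 are there at a start; the rules pass over those that are not, and their reading is None.
At some moment in a run one of caddy_a, caddy_b, caddy_c, caddy_wide may be knocked a few centimetres aside while the robot is not near it.
It also fails if it takes over 200 s, if anything falls off the work surface, if the arm or the gripper's body presses on something with over 40 N, if the wrist force passes 120 N, or if a joint passes its speed limit or range.

## Robot

A 6-joint arm with a two-finger parallel gripper is mounted at the origin on the work surface. World frame = base frame: x ahead of the robot, y to its left, z up, the work surface at z = 0. Lengths are in m, angles in rad, forces in N, time in s.
With the tool pointing down it reaches from about 0.35 to 0.975 m from the base axis. Payload 4.9 kg.
Tool frame: the origin (TCP) lies at the very end of the fingers, on their centre line; the grasp point (between the pads) lies 19 mm behind it (ctrl.grasp_offset is the distance from the TCP to the grasp point, in m); z points along the fingers, y is the line along which they close (so a half turn about z gives the same grasp; the last joint's range is limited). The gripper opens to 85 mm and grips with 20 to 120 N. Pads are 22 mm wide; open, the fingers measure 114 mm over their backs; the gripper's body (76 mm by 85 mm) begins 54 mm behind the grasp point. The pads swing forward as they close: fully open they stand 13 mm farther back than shut.
Start: joints at [-1.319, 0.053, 1.613, -0, 1.476, -0.119], TCP at [0.226, -0.583, 0.201] pointing down, gripper open.
Joint ranges: [-3.01, 3.01], [-1.01, 2.22], [0.06, 2.58], [-1.02, 4.17], [0.09, 2.62], [-3.14, 3.14]. Speed limits (rad/s): [2.57, 2.57, 3.14, 3.14, 3.14, 3.14].

## Interface

Orientations are given as a rotation vector (axis times angle).
In Python, from station import ctrl, optics gives the robot as it stands.
- The arm moves only by the shell command python3 -m handwheel 'ROWS' [OPENING] [FORCE]. ROWS is JSON, a list of rows, each an object of numbers: "tx", "ty", "tz": the shift along the tool's x, y, z in mm; "roll": the turn about the tool's z in rad. A call has 1 to 12 rows; each row shifts and turns the commanded pose from where the row before left it, along the tool's axes as they then stand; what a row does not reach is not made up. A row lasts 1/12 s, in which the tool goes at most 41.7 mm and 7.16 degrees, less where a joint would pass 70% of its speed; a pose out of reach is approached as far as the arm can. A call with a gripper value outside its range is refused whole. OPENING is the finger opening in mm, from 0 to 85.4, set as the call begins (- or left out, the last holds). The fingers move at their own pace and stop on an object; FORCE is the grip in N (left out, the last holds). Time passes only in rows, so rows that do not move let the fingers close. It gives the time, the measured TCP pose, the force, the opening and the grip force at its end, in the units of the state.
- ctrl.get_obs(): the state, without advancing time (a new reading comes with each control period).
- optics.get_image(name): name is "scene" or "top"; returns (picture, depth): 480x640x3 uint8, red, green, blue; 480x640 float32, m along the optical axis (not along the pixel's ray), 0 where there is no reading.
- optics.camera_params(name): a dict with "mtx" (3x3 intrinsics, pixels), "extrinsics" (4x4, takes a point from camera to world coordinates). Camera axes: x right, y down, z forward; pixel columns grow to the right and rows downward; lengths in m; the calibration is good to about 2 mm. A picture is of the moment at which its call begins. camera_params takes no time and is no camera call.
- ctrl.finish_job(): hands the job in; it is judged then, once.
The state is a dict: "t": time; "q": joint angles; "dq": joint speeds; "effort": joint torques, N m; "tool_pos": TCP position; "tool_rot": TCP orientation; "contact_force": force on the tool from outside, world axes, zero at the start; "wrist_torque": the same for the moment, N m; "opening": finger opening in m; "grip_force": force on a finger pad.
Only numpy, scipy, OpenCV 4.12 (cv2) and the standard library are available. Lean on these libraries where they do the work, as an engineer would, in place of code of your own. Each camera call takes 0.05 s, during which the arm holds its last target. There are 200 camera calls.

## Working session

There is one attempt and no reset: what is moved stays moved. The work goes in short steps, Python scripts to look and compute and a shell command to move; the robot and the scene stay as the last step left them, time stands still between calls to the robot, and variables do not carry over. Pictures are saved under pics/ and viewed, at most 14 in all, crops included, and the job is handed in when it is done.

```bash
ls; mkdir -p pics; cat > h.py <<'E'
import numpy as np, cv2
from station import ctrl, optics
from scipy.spatial.transform import Rotation as R
def cloud(name):
    im,d=optics.get_image(name); p=optics.camera_params(name)
    K=np.array(p["mtx"]);T=np.array(p["extrinsics"])
    v,u=np.mgrid[:480,:640]
    c=np.stack([(u-K[0,2])/K[0,0]*d,(v-K[1,2])/K[1,1]*d,d],-1)
    w=c@T[:3,:3].T+T[:3,3]; w[d==0]=np.nan
    return im,w
def save(n,im): cv2.imwrite("pics/"+n,np.ascontiguousarray(im[...,::-1]))
E
python3 - <<'E'
from h import *
for n in("scene","top"):
    im,w=cloud(n); save(n+"1.png",im); np.savez("/tmp/"+n,im=im,w=w)
    p=optics.camera_params(n); print(n,np.round(p["mtx"],1).tolist(),np.round(p["extrinsics"],3).tolist())
o=ctrl.get_obs(); print(o,ctrl.grasp_offset)
E
```

```text
pics
scene [[620.6, 0.0, 311.2], [0.0, 620.6, 239.7], [0.0, 0.0, 1.0]] [[0.75, 0.563, -0.347, 1.088], [0.661, -0.631, 0.405, -0.665], [0.009, -0.533, -0.846, 1.515], [0.0, 0.0, 0.0, 1.0]]
top [[476.3, 0.0, 313.2], [0.0, 476.3, 239.9], [0.0, 0.0, 1.0]] [[0.026, -0.984, 0.177, 0.252], [-1.0, -0.027, -0.005, -0.002], [0.01, -0.176, -0.984, 1.616], [0.0, 0.0, 0.0, 1.0]]
{'t': 0.1, 'q': array([-1.31900099e+00,  5.32861812e-02,  1.61413626e+00,  7.05023282e-06,
        1.47599643e+00, -1.19023767e-01]), 'dq': array([-0.00029703, -0.00095064, -0.00208989,  0.00058939,  0.0003343 ,
        0.00139667]), 'effort': array([ 1.01569665e-03, -3.94903922e+01, -3.71362138e+01, -8.71531847e-05,
        3.90078189e-03,  2.17954550e-06]), 'tool_pos': array([ 0.22632283, -0.58193042,  0.1999011 ]), 'tool_rot': array([-3.08595714e+00, -5.78812679e-01,  1.79191680e-04]), 'contact_force': array([-0.15678013,  0.0114101 , -0.61186036]), 'wrist_torque': array([ 0.03305398,  0.04348389, -0.01725848]), 'grip_force': 0.0, 'opening': 0.08535704861270145} 0.0187
```

View pics/scene1.png

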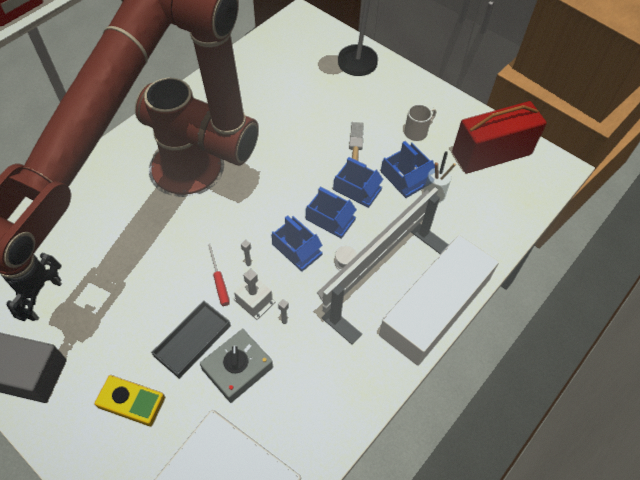

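View pics/top1.png

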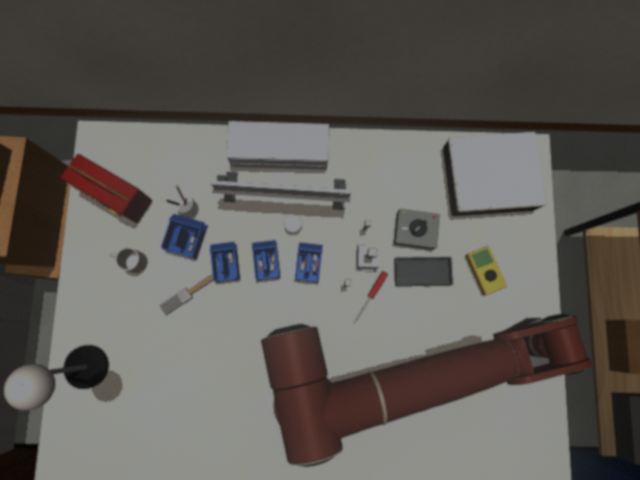

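```bash
python3 - <<'E'
from h import *
D={n:np.load(f"/tmp/{n}.npz") for n in("scene","top")}
im=D["scene"]["im"][225:405,190:310]; im2=D["scene"]["im"][135:315,225:445]
save("c1.png",np.hstack([cv2.resize(im,None,fx=3,fy=3,interpolation=2),np.zeros((540,4,3),np.uint8),cv2.resize(im2[:,:],None,fx=1.9,fy=3,interpolation=2)])[:, :796])
for n in D:
    im,w=D[n]["im"],D[n]["w"]; z=w[...,2]
    hsv=cv2.cvtColor(im,cv2.COLOR_RGB2HSV)
    m=cv2.inRange(hsv,(105,120,40),(130,255,255))
    k,lab,st,c=cv2.connectedComponentsWithStats(m)
    for i in range(1,k):
        if st[i,4]<60: continue
        s=(lab==i)&(z>0.005)
        f=w[s&(z>0.105)]
        print(n,st[i],np.round(np.nanpercentile(w[s],[1,99],axis=0),3).tolist(),"fin",len(f),np.round(np.mean(f,0),3) if len(f) else "")
    # height levels table for x in .3-.9
    for (a,b) in[((190,225),(310,405))] if n=="scene" else []:
        pass
E
```

```text
scene [403 142  15  14  62] [[0.497, 0.418, 0.097], [0.554, 0.456, 0.135]] fin 61 [0.526 0.429 0.126]
scene [403 155  32  41 528] [[0.543, 0.363, 0.007], [0.597, 0.476, 0.086]] fin 0 
scene [385 157  18  21  71] [[0.468, 0.366, 0.007], [0.549, 0.444, 0.078]] fin 0 
scene [336 164  46  41 424] [[0.392, 0.241, 0.008], [0.518, 0.331, 0.084]] fin 0 
scene [319 187  22  12  62] [[0.423, 0.14, 0.067], [0.478, 0.189, 0.132]] fin 59 [0.45  0.147 0.125]
scene [307 195  49  41 458] [[0.404, 0.107, 0.008], [0.528, 0.194, 0.085]] fin 0 
scene [285 216  17  15  76] [[0.419, 0.001, 0.118], [0.476, 0.015, 0.133]] fin 75 [0.448 0.008 0.125]
scene [273 228  49  35 450] [[0.405, -0.036, 0.007], [0.521, 0.045, 0.084]] fin 0 
scene [297 252  25  17  72] [[0.499, -0.037, 0.008], [0.524, 0.039, 0.023]] fin 0 
top [166 216  40  41 628] [[0.471, 0.361, 0.005], [0.598, 0.48, 0.13]] fin 75 [0.526 0.426 0.125]
top [253 242  23   8 129] [[0.494, 0.115, 0.061], [0.52, 0.187, 0.084]] fin 0 
top [211 244  27  37 479] [[0.391, 0.238, 0.005], [0.509, 0.323, 0.131]] fin 67 [0.443 0.28  0.125]
top [300 244  21   8 123] [[0.492, -0.032, 0.059], [0.516, 0.033, 0.086]] fin 0 
top [255 249  24  30 327] [[0.401, 0.103, 0.005], [0.494, 0.184, 0.131]] fin 64 [0.453 0.144 0.125]
top [296 253  22  28 296] [[0.399, -0.026, 0.005], [0.481, 0.044, 0.13]] fin 71 [0.447 0.005 0.125]
```

View pics/c1.png

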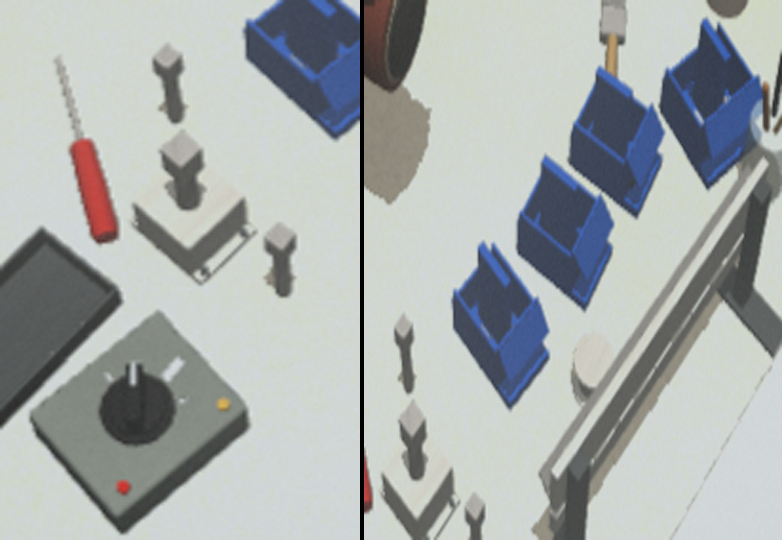

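```bash
cat >> h.py <<'E'
def rect(P):
    (c,s,a)=cv2.minAreaRect((P[:,:2]*1000).astype(np.float32)); return np.round(c,1).tolist(),np.round(s,1).tolist(),round(a,1)
def sel(w,x0,x1,y0,y1,z0,z1):
    return w[(w[...,0]>x0)&(w[...,0]<x1)&(w[...,1]>y0)&(w[...,1]<y1)&(w[...,2]>z0)&(w[...,2]<z1)]
def pca(P):
    c=P[:,:2].mean(0); u,s,v=np.linalg.svd(P[:,:2]-c,full_matrices=False); return np.round(c*1000,1),np.round(np.arctan2(v[0,1],v[0,0]),3),len(P)
E
python3 - <<'E'
from h import *
D={n:np.load(f"/tmp/{n}.npz") for n in("scene","top")}
for n in D:
    im,w=D[n]["im"],D[n]["w"]
    def at(u,v): return np.round(np.nanmedian(w[v-1:v+2,u-1:u+2].reshape(-1,3),0),3)
    if n=="scene":
        for nm,p in dict(axle=(251,275),blk=(265,297),box=(225,370),tray=(190,340),railtop=(380,230),knob=(235,349)).items(): print(nm,at(*p))
    else:
        for nm,p in dict(axle=(372,252),blk=(362,264),box=(400,240),tray=(423,271),rail=(280,190),meter=(487,270)).items(): print(nm,at(*p))
    bx=sel(w,.45,.65,-.48,-.25,.046,.054); print(n,"box",rect(bx),"z",np.median(bx[:,2]))
    kb=sel(w,.45,.65,-.48,-.25,.086,.097); print(" knob",rect(kb),pca(kb) )
    tr=sel(w,.3,.52,-.48,-.25,.02,.036); print(" tray",rect(tr))
    ax=sel(w,.3,.6,-.25,-.1,.14,.16); print(" head",rect(ax),pca(ax),np.median(ax[:,2]))
    bl=sel(w,.3,.6,-.28,-.1,.057,.063); print(" blk",rect(bl))
    rt=sel(w,.5,.9,-.3,.5,.172,.19); print(" railtop",rect(rt),pca(rt),np.median(rt[:,2]))
    ce=sel(w,.5,.9,-.3,.4,.13,.155); print(" cleat",rect(ce),pca(ce))
E
```

```text
axle [ 0.487 -0.192  0.153]
blk [ 0.517 -0.18   0.057]
box [ 0.581 -0.39   0.05 ]
tray [ 0.438 -0.384  0.005]
railtop [0.595 0.217 0.   ]
knob [ 0.576 -0.344  0.091]
scene box ([584.7, -356.0], [141.0, 121.7], 83.3) z 0.05030882789531832
 knob ([584.9, -355.5], [12.9, 51.8], 45.0) (array([ 584.3, -355.6]), np.float64(-0.79), 106)
 tray ([441.5, -363.0], [100.4, 225.4], 2.5)
 head ([482.6, -191.3], [28.0, 29.3], 86.8) (array([ 484.5, -192.1]), np.float64(0.802), 119) 0.15025539782647734
 blk ([480.2, -188.0], [86.2, 210.4], 72.3)
 railtop ([680.1, 156.3], [74.0, 551.3], 3.3) (array([678.1,  90.9]), np.float64(-1.608), 1001) 0.18034735740766683
 cleat ([674.3, 138.7], [76.5, 522.0], 0.7) (array([666.9,  85.2]), np.float64(-1.611), 1061)
axle [ 0.481 -0.193  0.15 ]
blk [ 0.455 -0.173  0.06 ]
box [ 0.542 -0.301  0.047]
tray [ 0.444 -0.385  0.004]
rail [0.672 0.101 0.153]
meter [ 0.449 -0.593  0.041]
top box ([585.0, -360.1], [140.1, 120.4], 84.7) z 0.05021764118645966
 knob ([585.9, -360.7], [11.6, 47.7], 45.9) (array([ 584.7, -359.6]), np.float64(2.387), 54)
 tray ([457.4, -364.3], [121.6, 230.0], 1.5)
 head ([484.3, -194.6], [24.5, 25.7], 86.3) (array([ 483.6, -194.1]), np.float64(-2.894), 70) 0.15071708753661772
 blk ([515.1, -195.0], [130.7, 66.7], 0.2)
 railtop ([683.5, 151.6], [70.9, 547.5], 2.7) (array([678.9, 100. ]), np.float64(1.531), 727) 0.1799589664972696
 cleat ([673.8, 139.1], [76.0, 522.1], 1.6) (array([663.8,  97.9]), np.float64(1.529), 870)
```

```bash
cat >> h.py <<'E'
def plan(x,y,z,closing):
    "mm target TCP, world angle of closing line -> shifts in current tool axes, then roll"
    o=ctrl.get_obs(); M=R.from_rotvec(o["tool_rot"]).as_matrix()
    d=M.T@(np.array([x,y,z])-o["tool_pos"]*1000)
    a=np.arctan2(M[1,1],M[0,1]); r=(-(closing-a)+np.pi/2)%np.pi-np.pi/2
    print("shift",np.round(d,1),"roll",round(r,3),"rows",int(np.ceil(max(np.linalg.norm(d)/41,abs(r)/.12))),"tilt",np.round(M[:2,2],4),"q6",round(o["q"][5],2),"F",np.round(o["contact_force"],1),"tcp",np.round(o["tool_pos"]*1000,1),"yaw",round(a,3),"t",o["t"],"op",round(o["opening"],4))
E
python3 - <<'E'
from h import *
plan(585,-358,200,0.79)
E
```

```text
shift [ 4.154e+02 -7.870e+01  1.000e-01] roll 1.152 rows 11 tilt [-0.0004  0.0018] q6 -0.12 F [-0.2  0.  -0.6] tcp [ 226.3 -581.9  199.9] yaw -1.2 t 0.1 op 0.0854
```

```bash
python3 -m handwheel '[{"tx":34.6,"ty":-6.6},{"tx":34.6,"ty":-6.6},{"tx":34.6,"ty":-6.6},{"tx":34.6,"ty":-6.6},{"tx":34.6,"ty":-6.6},{"tx":34.6,"ty":-6.6},{"tx":34.6,"ty":-6.6},{"tx":34.6,"ty":-6.6},{"tx":34.6,"ty":-6.6},{"tx":34.6,"ty":-6.6},{"tx":34.6,"ty":-6.6},{"tx":34.6,"ty":-6.6}]' 45
python3 -m handwheel '[{"roll":0.115},{"roll":0.115},{"roll":0.115},{"roll":0.115},{"roll":0.115},{"roll":0.115},{"roll":0.115},{"roll":0.115},{"roll":0.115},{"roll":0.115},{}]'
python3 -c "
from h import *
plan(585,-358,64,0.79)"
```

```text
shift [415.4 -78.5 136.1] roll 1.152 rows 11 tilt [-0.0004  0.0018] q6 -0.12 F [-0.2  0.  -0.6] tcp [ 226.3 -581.9  199.9] yaw -1.2 t 0.1 op 0.0854$[0]: bad value
$[0]: bad value
```

```bash
python3 -m handwheel '[{"tx":34.6,"ty":-6.6,"tz":0,"roll":0}]' 45; python3 -m handwheel --help | head -20
```

```text
t: 0.18
tool_pos: [0.2528, -0.5656, 0.2001]
tool_rot: [-3.089, -0.57, 0.004]
contact_force: [0.5, 0.2, -0.8]
opening: 0.0754
grip_force: 0.0invalid input: not JSON, or not a number
```

```bash
python3 -m handwheel '[{"tx":34.6,"ty":-6.6,"tz":0,"roll":0},{"tx":34.6,"ty":-6.6,"tz":0,"roll":0},{"tx":34.6,"ty":-6.6,"tz":0,"roll":0},{"tx":34.6,"ty":-6.6,"tz":0,"roll":0},{"tx":34.6,"ty":-6.6,"tz":0,"roll":0},{"tx":34.6,"ty":-6.6,"tz":0,"roll":0},{"tx":34.6,"ty":-6.6,"tz":0,"roll":0},{"tx":34.6,"ty":-6.6,"tz":0,"roll":0},{"tx":34.6,"ty":-6.6,"tz":0,"roll":0},{"tx":34.6,"ty":-6.6,"tz":0,"roll":0},{"tx":34.6,"ty":-6.6,"tz":0,"roll":0}]'
python3 -m handwheel '[{"tx":0,"ty":0,"tz":0,"roll":0.115},{"tx":0,"ty":0,"tz":0,"roll":0.115},{"tx":0,"ty":0,"tz":0,"roll":0.115},{"tx":0,"ty":0,"tz":0,"roll":0.115},{"tx":0,"ty":0,"tz":0,"roll":0.115},{"tx":0,"ty":0,"tz":0,"roll":0.115},{"tx":0,"ty":0,"tz":0,"roll":0.115},{"tx":0,"ty":0,"tz":0,"roll":0.115},{"tx":0,"ty":0,"tz":0,"roll":0.115},{"tx":0,"ty":0,"tz":0,"roll":0.115},{"tx":0,"ty":0,"tz":0,"roll":0}]'
python3 -c "
from h import *
plan(585,-358,64,0.79)"
```

```text
t: 1.1
tool_pos: [0.5858, -0.3568, 0.2003]
tool_rot: [-3.087, -0.579, 0.001]
contact_force: [0.6, -0.1, 0.4]
opening: 0.0449
grip_force: 0.0
t: 2.02
tool_pos: [0.5845, -0.358, 0.2002]
tool_rot: [-2.905, 1.196, 0.002]
contact_force: [-0.4, -0.6, 0.1]
opening: 0.0448
grip_force: 0.0
shift [  0.6  -0.4 136.2] roll -0.0 rows 4 tilt [-0.001   0.0008] q6 1.69 F [-0.4 -0.6  0.1] tcp [ 584.5 -358.   200.2] yaw -2.352 t 2.0167 op 0.0448
```

```bash
python3 -m handwheel '[{"tx":0,"ty":0,"tz":34,"roll":0},{"tx":0,"ty":0,"tz":34,"roll":0},{"tx":0,"ty":0,"tz":34,"roll":0},{"tx":0,"ty":0,"tz":34,"roll":0},{"tx":0,"ty":0,"tz":0,"roll":0}]'
python3 -m handwheel '[{"tx":0,"ty":0,"tz":0,"roll":0},{"tx":0,"ty":0,"tz":0,"roll":0},{"tx":0,"ty":0,"tz":0,"roll":0},{"tx":0,"ty":0,"tz":0,"roll":0},{"tx":0,"ty":0,"tz":0,"roll":0},{"tx":0,"ty":0,"tz":0,"roll":0}]' 0 40
```

```text
t: 2.43
tool_pos: [0.5795, -0.3542, 0.0552]
tool_rot: [-2.904, 1.188, 0.024]
contact_force: [-0.8, 1.3, -2.9]
opening: 0.0451
grip_force: 0.0
t: 2.93
tool_pos: [0.5855, -0.3588, 0.0668]
tool_rot: [2.906, -1.193, 0.004]
contact_force: [0.9, 0.0, 0.2]
opening: 0.0002
grip_force: 0.0
```

```bash
python3 -m handwheel '[{"tx":0,"ty":0,"tz":0,"roll":0.09},{"tx":0,"ty":0,"tz":0,"roll":0.09},{"tx":0,"ty":0,"tz":0,"roll":0.09},{"tx":0,"ty":0,"tz":0,"roll":0.09},{"tx":0,"ty":0,"tz":0,"roll":0.09},{"tx":0,"ty":0,"tz":0,"roll":0.09},{"tx":0,"ty":0,"tz":0,"roll":0.09},{"tx":0,"ty":0,"tz":0,"roll":0.09},{"tx":0,"ty":0,"tz":0,"roll":0},{"tx":0,"ty":0,"tz":0,"roll":0}]'; python3 -c "
from h import *
plan(585,-358,64,0.79)"; python3 -m handwheel '[{"tx":0,"ty":0,"tz":0,"roll":0},{"tx":0,"ty":0,"tz":0,"roll":0},{"tx":0,"ty":0,"tz":0,"roll":0},{"tx":0,"ty":0,"tz":-35,"roll":0},{"tx":0,"ty":0,"tz":-35,"roll":0},{"tx":0,"ty":0,"tz":-35,"roll":0},{"tx":0,"ty":0,"tz":-35,"roll":0}]' 45
python3 - <<'E'
from h import *
# head yaw estimate and tray
plan(484,-193,204,1.5)
E
```

```text
t: 3.77
tool_pos: [0.5849, -0.3584, 0.0654]
tool_rot: [-2.302, 2.138, -0.001]
contact_force: [-0.9, -0.4, 0.4]
opening: -0.0003
grip_force: 0.0
shift [-0.3 -0.1  1.4] roll -0.716 rows 6 tilt [ 0.0005 -0.0003] q6 2.41 F [-0.9 -0.4  0.4] tcp [ 584.9 -358.4   65.4] yaw -3.068 t 3.7667 op -0.0003
t: 4.35
tool_pos: [0.5845, -0.358, 0.2064]
tool_rot: [2.3, -2.14, -0.001]
contact_force: [0.9, -0.8, -0.1]
opening: 0.045
grip_force: 0.0
shift [-171.9   88.3    2.5] roll -1.428 rows 12 tilt [-0.0004  0.0003] q6 2.41 F [ 0.9 -0.8 -0.1] tcp [ 584.5 -358.   206.4] yaw -3.069 t 4.35 op 0.045
```

```bash
python3 - <<'E'
from h import *
im,w=cloud("scene"); save("c2.png",cv2.resize(im[315:415,180:300],None,fx=5,fy=5,interpolation=2))
kb=sel(w,.53,.64,-.42,-.3,.086,.097); print(len(kb),rect(kb),pca(kb))
im,w=cloud("top");kb=sel(w,.53,.64,-.42,-.3,.086,.097); print(len(kb),rect(kb) if len(kb) else 0)
E
```

```text
99 ([584.5, -355.5], [12.9, 49.9], 44.1) (array([ 584.9, -356.1]), np.float64(-0.79), 99)
0 0
```

View pics/c2.png

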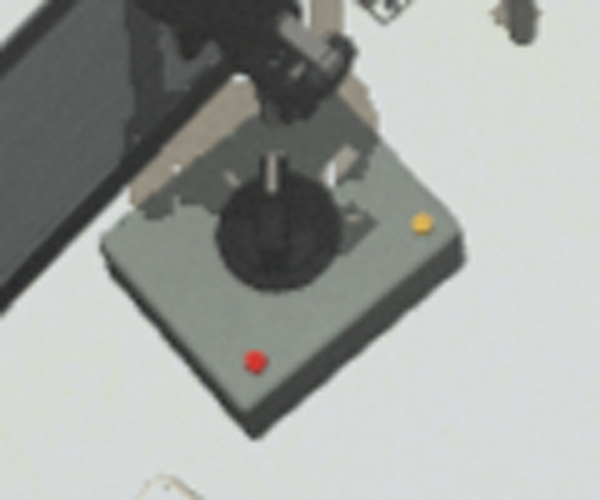

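```bash
python3 - <<'E'
from h import *
p=optics.camera_params("scene");T=np.linalg.inv(p["extrinsics"]);K=np.array(p["mtx"])
o=ctrl.get_obs();c=T[:3,:3]@o["tool_pos"]+T[:3,3];print((K@c)[:2]/c[2])
im,w=cloud("scene"); 
P=sel(w,.45,.7,-.5,-.25,.11,.5)
for a in np.arange(.11,.4,.03):
    q=P[(P[:,2]>a)&(P[:,2]<a+.03)]
    if len(q):print(round(a,2),len(q),np.round(q.min(0),3),np.round(q.max(0),3))
im,w=cloud("top");P=sel(w,.4,.75,-.5,-.25,.11,.7)
for a in np.arange(.11,.7,.06):
    q=P[(P[:,2]>a)&(P[:,2]<a+.06)]
    if len(q):print("top",round(a,2),len(q),np.round(q.min(0),3),np.round(q.max(0),3))
E
```

```text
[228.63382453 337.02524176]
0.23 27 [ 0.562 -0.37   0.245] [ 0.622 -0.355  0.258]
0.26 55 [ 0.557 -0.372  0.261] [ 0.624 -0.356  0.289]
0.29 123 [ 0.53  -0.374  0.292] [ 0.647 -0.339  0.32 ]
0.32 190 [ 0.521 -0.376  0.32 ] [ 0.654 -0.34   0.35 ]
0.35 164 [ 0.523 -0.394  0.35 ] [ 0.656 -0.341  0.38 ]
0.38 260 [ 0.569 -0.395  0.38 ] [ 0.625 -0.327  0.41 ]
top 0.23 10 [ 0.61  -0.353  0.247] [ 0.621 -0.348  0.276]
top 0.29 3 [ 0.547 -0.366  0.334] [ 0.565 -0.352  0.35 ]
top 0.35 143 [ 0.547 -0.378  0.351] [ 0.597 -0.322  0.41 ]
top 0.41 224 [ 0.549 -0.382  0.41 ] [ 0.601 -0.322  0.467]
top 0.47 280 [ 0.432 -0.417  0.474] [ 0.648 -0.251  0.53 ]
top 0.53 3226 [ 0.4   -0.424  0.53 ] [ 0.65 -0.25  0.59]
top 0.59 42 [ 0.4   -0.265  0.59 ] [ 0.452 -0.25   0.594]
```

```bash
python3 - <<'E'
from h import *
im,w=cloud("scene"); c=cv2.resize(im[215:365,140:340],None,fx=4,fy=4,interpolation=2)
cv2.circle(c,(int((228.6-140)*4),int((337-215)*4)),4,(255,0,255),1); save("c3.png",c)
o=ctrl.get_obs(); print({k:np.round(v,4) for k,v in o.items()})
E
```

```text
{'t': np.float64(4.6), 'q': array([-0.658 ,  0.1907,  1.4567,  0.    ,  1.4944,  2.4116]), 'dq': array([ 0.0003,  0.0255,  0.0366, -0.0013, -0.    ,  0.0025]), 'effort': array([ 2.71000e-02, -4.78384e+01, -3.91682e+01,  8.00000e-04,
       -2.87000e-02, -2.70000e-03]), 'tool_pos': array([ 0.5846, -0.3581,  0.2048]), 'tool_rot': array([-2.2999e+00,  2.1401e+00,  3.0000e-04]), 'contact_force': array([-0.557 , -0.2081, -0.6281]), 'wrist_torque': array([-0.0429,  0.0271, -0.017 ]), 'grip_force': np.float64(0.0), 'opening': np.float64(0.0451)}
```

View pics/c3.png

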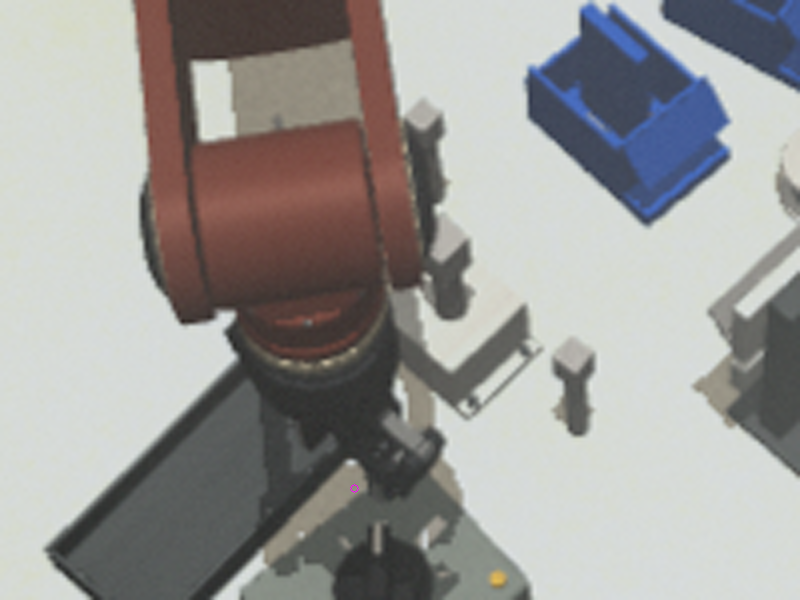

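```bash
python3 -m handwheel '[{"tx":0,"ty":0,"tz":0,"roll":0},{"tx":0,"ty":0,"tz":0,"roll":0},{"tx":0,"ty":0,"tz":0,"roll":0},{"tx":0,"ty":0,"tz":0,"roll":0},{"tx":0,"ty":0,"tz":0,"roll":0},{"tx":0,"ty":0,"tz":0,"roll":0}]' 0
python3 - <<'E'
from h import *
im,w=cloud("scene"); c=cv2.resize(im[290:370,190:290],None,fx=6,fy=6,interpolation=2); save("c4.png",c)
P=sel(w,.45,.7,-.5,-.25,.11,.5)
for a in np.arange(.11,.33,.01):
    q=P[(P[:,2]>a)&(P[:,2]<a+.01)]
    if len(q):print(round(a,2),len(q),np.round(q.min(0),3),np.round(q.max(0),3))
plan(585,-358,40,.79)
E
```

```text
t: 5.1
tool_pos: [0.5847, -0.3582, 0.2046]
tool_rot: [2.299, -2.141, -0.001]
contact_force: [0.3, 0.1, 0.3]
opening: -0.0
grip_force: 0.0
0.23 2 [ 0.59  -0.365  0.236] [ 0.591 -0.362  0.239]
0.24 12 [ 0.579 -0.367  0.241] [ 0.598 -0.361  0.249]
0.25 15 [ 0.573 -0.367  0.252] [ 0.601 -0.36   0.259]
0.26 11 [ 0.581 -0.367  0.261] [ 0.596 -0.36   0.268]
0.27 9 [ 0.572 -0.368  0.271] [ 0.599 -0.362  0.279]
0.28 28 [ 0.577 -0.369  0.28 ] [ 0.617 -0.349  0.29 ]
0.29 38 [ 0.581 -0.37   0.29 ] [ 0.628 -0.348  0.3  ]
0.3 31 [ 0.578 -0.373  0.301] [ 0.635 -0.355  0.31 ]
0.31 20 [ 0.532 -0.373  0.311] [ 0.644 -0.34   0.32 ]
0.32 105 [ 0.526 -0.373  0.32 ] [ 0.648 -0.34   0.33 ]
0.33 62 [ 0.532 -0.375  0.33 ] [ 0.644 -0.342  0.34 ]
shift [ -0.2  -0.3 164.8] roll -0.718 rows 6 tilt [-0.0002  0.0002] q6 2.41 F [-1.4 -0.2 -0.1] tcp [ 584.7 -358.2  204.8] yaw -3.07 t 5.15 op 0.0001
```

View pics/c4.png

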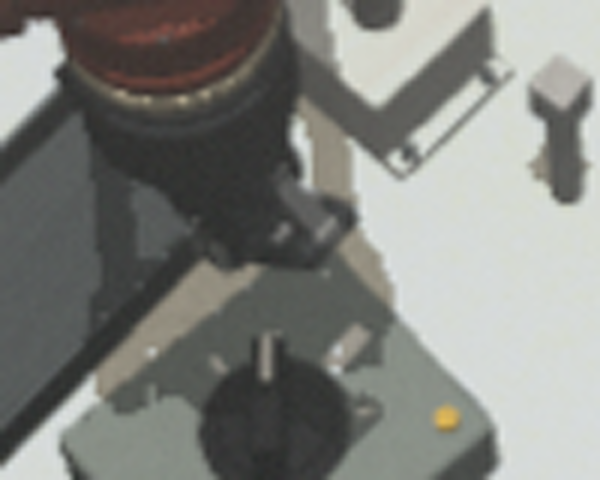

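```bash
sed -i 's/^def plan/ZB=32\ndef plan/; s/np.array(\[x,y,z\])-/np.array([x,y,z-ZB])-/; s/"tcp",np.round(o\["tool_pos"\]\*1000,1)/"tcp",np.round(o["tool_pos"]*1000+[0,0,ZB],1)/' h.py
python3 -m handwheel '[{"tx":0,"ty":0,"tz":0,"roll":-0.1026},{"tx":0,"ty":0,"tz":0,"roll":-0.1026},{"tx":0,"ty":0,"tz":10,"roll":-0.1026},{"tx":0,"ty":0,"tz":20,"roll":-0.1026},{"tx":0,"ty":0,"tz":20,"roll":-0.1026},{"tx":0,"ty":0,"tz":20,"roll":-0.1026},{"tx":0,"ty":0,"tz":20,"roll":-0.1026},{"tx":0,"ty":0,"tz":20,"roll":0},{"tx":0,"ty":0,"tz":20,"roll":0},{"tx":0,"ty":0,"tz":20,"roll":0},{"tx":0,"ty":0,"tz":18,"roll":0},{"tx":0,"ty":0,"tz":0,"roll":0}]' 45
python3 -c "
from h import *
plan(585,-358,67,.79)"
```

```text
t: 6.15
tool_pos: [0.582, -0.3561, 0.0319]
tool_rot: [-2.903, 1.195, 0.013]
contact_force: [-0.8, 1.2, -1.4]
opening: 0.0453
grip_force: 0.0
shift [ 3.4 -0.8 -3.1] roll -0.0 rows 1 tilt [-0.0065  0.005 ] q6 1.69 F [-0.8  1.2 -1.4] tcp [ 582.  -356.1   63.9] yaw -2.352 t 6.15 op 0.0453
```

```bash
python3 -m handwheel '[{"tx":0,"ty":0,"tz":0,"roll":0},{"tx":0,"ty":0,"tz":0,"roll":0},{"tx":0,"ty":0,"tz":0,"roll":0},{"tx":0,"ty":0,"tz":0,"roll":0},{"tx":0,"ty":0,"tz":0,"roll":0}]' 0 40
```

```text
t: 6.57
tool_pos: [0.585, -0.3598, 0.0391]
tool_rot: [2.903, -1.195, 0.003]
contact_force: [-3.9, -2.6, 3.5]
opening: 0.0134
grip_force: 41.7
```

Gripped (13.4 mm). Turn.

```bash
python3 -m handwheel '[{"tx":0,"ty":0,"tz":0,"roll":0.09},{"tx":0,"ty":0,"tz":0,"roll":0.09},{"tx":0,"ty":0,"tz":0,"roll":0.09},{"tx":0,"ty":0,"tz":0,"roll":0.09},{"tx":0,"ty":0,"tz":0,"roll":0.09},{"tx":0,"ty":0,"tz":0,"roll":0.09},{"tx":0,"ty":0,"tz":0,"roll":0.09},{"tx":0,"ty":0,"tz":0,"roll":0.09},{"tx":0,"ty":0,"tz":0,"roll":0},{"tx":0,"ty":0,"tz":0,"roll":0}]'
python3 -m handwheel '[{"tx":0,"ty":0,"tz":0,"roll":0},{"tx":0,"ty":0,"tz":0,"roll":0},{"tx":0,"ty":0,"tz":0,"roll":0},{"tx":0,"ty":0,"tz":0,"roll":0},{"tx":0,"ty":0,"tz":-30,"roll":0},{"tx":0,"ty":0,"tz":-30,"roll":0},{"tx":0,"ty":0,"tz":-30,"roll":0},{"tx":0,"ty":0,"tz":-30,"roll":0},{"tx":0,"ty":0,"tz":-10,"roll":0},{"tx":0,"ty":0,"tz":0,"roll":0}]' 45
python3 - <<'E'
from h import *
im,w=cloud("scene")
kb=sel(w,.53,.64,-.42,-.3,.086,.097); print(len(kb),rect(kb),pca(kb))
plan(484,-193,204,1.5)
E
```

```text
t: 7.4
tool_pos: [0.5842, -0.3603, 0.0391]
tool_rot: [2.295, -2.141, 0.003]
contact_force: [-7.2, -3.7, 5.5]
opening: 0.013
grip_force: 41.9
t: 8.23
tool_pos: [0.587, -0.3594, 0.1717]
tool_rot: [-2.297, 2.141, -0.012]
contact_force: [-0.2, -0.5, -1.1]
opening: 0.0449
grip_force: 0.0
113 ([584.4, -356.9], [15.2, 49.0], 3.0) (array([ 585.1, -357.1]), np.float64(-1.512), 113)
shift [-172.2   89.8   -4.2] roll -1.43 rows 12 tilt [ 0.0025 -0.0016] q6 2.41 F [ 0.8  0.6 -0.2] tcp [ 585.6 -358.5  200.3] yaw -3.071 t 8.2833 op 0.0449
```

```bash
python3 -m handwheel '[{"tx":-28.7,"ty":15,"tz":0,"roll":0},{"tx":-28.7,"ty":15,"tz":0,"roll":0},{"tx":-28.7,"ty":15,"tz":0,"roll":0},{"tx":-28.7,"ty":15,"tz":0,"roll":0},{"tx":-28.7,"ty":15,"tz":0,"roll":0},{"tx":-28.7,"ty":15,"tz":0,"roll":0},{"tx":0,"ty":0,"tz":0,"roll":0.065},{"tx":0,"ty":0,"tz":0,"roll":0.065},{"tx":0,"ty":0,"tz":0,"roll":0},{"tx":0,"ty":0,"tz":0,"roll":0}]' 55
python3 -c "
from h import *
im,w=cloud('scene'); ax=sel(w,.43,.54,-.23,-.15,.145,.16); print(rect(ax),len(ax))
plan(483.7,-193,118,-.06)"
```

```text
t: 9.12
tool_pos: [0.4819, -0.192, 0.1645]
tool_rot: [2.155, -2.285, -0.006]
contact_force: [0.1, 0.1, -0.6]
opening: 0.0552
grip_force: 0.0
([483.2, -191.6], [29.1, 26.4], 4.2) 94
shift [ 0.7 -1.8 79. ] roll 0.001 rows 2 tilt [-0.0027  0.0017] q6 2.68 F [-0.1 -0.4  0.2] tcp [ 482.2 -192.3  197. ] yaw 3.083 t 9.1667 op 0.0549
```

```bash
python3 -m handwheel '[{"tx":0.5,"ty":-1.8,"tz":20,"roll":0},{"tx":0,"ty":0,"tz":20,"roll":0},{"tx":0,"ty":0,"tz":20,"roll":0},{"tx":0,"ty":0,"tz":18,"roll":0},{"tx":0,"ty":0,"tz":0,"roll":0},{"tx":0,"ty":0,"tz":0,"roll":0},{"tx":0,"ty":0,"tz":0,"roll":0}]'
python3 -m handwheel '[{"tx":0,"ty":0,"tz":0,"roll":0},{"tx":0,"ty":0,"tz":0,"roll":0},{"tx":0,"ty":0,"tz":0,"roll":0},{"tx":0,"ty":0,"tz":0,"roll":0},{"tx":0,"ty":0,"tz":0,"roll":0}]' 0 50
```

```text
t: 9.75
tool_pos: [0.4852, -0.1938, 0.0897]
tool_rot: [-2.154, 2.287, -0.001]
contact_force: [1.7, 0.0, -0.6]
opening: 0.055
grip_force: 0.0
t: 10.17
tool_pos: [0.4849, -0.1938, 0.0906]
tool_rot: [2.153, -2.287, 0.002]
contact_force: [-3.7, 0.8, 6.0]
opening: 0.0252
grip_force: 49.3
```

```bash
python3 -m handwheel '[{"tx":0,"ty":0,"tz":-15,"roll":0},{"tx":0,"ty":0,"tz":-15,"roll":0},{"tx":0,"ty":0,"tz":-15,"roll":0},{"tx":0,"ty":0,"tz":-15,"roll":0},{"tx":0,"ty":0,"tz":-15,"roll":0},{"tx":0,"ty":0,"tz":-15,"roll":0},{"tx":0,"ty":0,"tz":-10,"roll":0},{"tx":0,"ty":0,"tz":0,"roll":0}]'
python3 - <<'E'
from h import *
for n,(u0,u1,v0,v1) in dict(top=(385,460,250,292),scene=(145,235,295,382)).items():
    D=np.load(f"/tmp/{n}.npz"); w=D["w"][v0:v1,u0:u1]; g=D["im"][v0:v1,u0:u1].max(-1)
    m=(g<100).astype(np.uint8); k,l,st,c=cv2.connectedComponentsWithStats(m); i=1+np.argmax(st[1:,4])
    P=w[(l==i)]; rim=P[(P[:,2]>.022)&(P[:,2]<.034)]; fl=P[P[:,2]<.012]
    print(n,st[i],"all",rect(P[P[:,2]>0.002]),"rim",rect(rim),len(rim),np.median(rim[:,2]),"floor",rect(fl),np.median(fl[:,2]))
plan(445,-364,200,-.06)
E
```

```text
t: 10.83
tool_pos: [0.4859, -0.1939, 0.1914]
tool_rot: [-2.153, 2.286, -0.006]
contact_force: [0.4, -1.1, -3.1]
opening: 0.0252
grip_force: 50.4
top [   9    7   59   30 1699] all ([441.2, -382.3], [97.0, 191.4], 1.6) rim ([443.4, -383.1], [92.3, 189.4], 1.5) 191 0.029027088820125835 floor ([440.7, -382.5], [96.1, 192.0], 2.0) 0.004067739064644305
scene [   7    7   78   76 2751] all ([443.3, -381.0], [99.1, 189.8], 2.8) rim ([443.6, -381.3], [97.9, 188.9], 2.5) 370 0.02767175761658247 floor ([442.3, -380.8], [97.1, 189.5], 2.3) 0.00477891897969851
shift [172.2  30.7  23.5] roll -0.0 rows 5 tilt [ 0.0039 -0.002 ] q6 2.68 F [ 0.4 -1.1 -3.1] tcp [ 485.9 -193.9  223.4] yaw 3.081 t 10.8333 op 0.0252
```

```bash
python3 - <<'E'
from h import *
for n in("scene","top"):
    D=np.load(f"/tmp/{n}.npz"); h=cv2.cvtColor(D["im"],cv2.COLOR_RGB2HSV); m=((h[...,0]<8)|(h[...,0]>172))&(h[...,1]>150)
    P=D["w"][m]; P=P[(P[:,0]>.33)&(P[:,0]<.5)&(P[:,1]>-.3)&(P[:,1]<-.1)&(P[:,2]<.06)]; print(n,rect(P),np.round(P.min(0),3),np.round(P.max(0),3))
plan(439,-266,200,0.035)
E
```

```text
scene ([393.8, -227.4], [18.0, 94.8], 58.2) [ 0.35  -0.258  0.013] [ 0.436 -0.199  0.034]
top ([393.8, -228.1], [11.7, 85.7], 58.3) [ 0.357 -0.254  0.014] [ 0.432 -0.203  0.041]
shift [74.7 42.6 23.3] roll -0.095 rows 3 tilt [ 0.0039 -0.002 ] q6 2.68 F [ 0.4 -1.1 -3.1] tcp [ 485.9 -193.9  223.4] yaw 3.081 t 10.8333 op 0.0252
```

```bash
python3 -m handwheel '[{"tx":18.3,"ty":3.9,"tz":0,"roll":0},{"tx":18.3,"ty":3.9,"tz":0,"roll":0},{"tx":18.3,"ty":3.9,"tz":0,"roll":0},{"tx":18.3,"ty":3.9,"tz":0,"roll":0},{"tx":0,"ty":0,"tz":0,"roll":-0.095},{"tx":0,"ty":0,"tz":0,"roll":0},{"tx":0,"ty":0,"tz":24,"roll":0},{"tx":0,"ty":0,"tz":24,"roll":0},{"tx":0,"ty":0,"tz":24,"roll":0},{"tx":0,"ty":0,"tz":24,"roll":0},{"tx":0,"ty":0,"tz":0,"roll":0},{"tx":0,"ty":0,"tz":0,"roll":0}]' - 30
python3 -c "
from h import *
plan(466,-266,127,.035)"
```

```text
t: 11.83
tool_pos: [0.4637, -0.2641, 0.0912]
tool_rot: [2.259, -2.183, -0.006]
contact_force: [-0.9, -0.8, -3.3]
opening: 0.0252
grip_force: 50.2
shift [ 1.9 -2.2 -3.8] roll -0.001 rows 1 tilt [-0.0031  0.0027] q6 2.45 F [-0.9 -0.8 -3.3] tcp [ 463.7 -264.1  123.2] yaw -3.108 t 11.8333 op 0.0252
```

```bash
python3 -m handwheel '[{"tx":6,"ty":0,"tz":-3,"roll":0},{"tx":6,"ty":0,"tz":0,"roll":0},{"tx":6,"ty":0,"tz":0.2,"roll":0},{"tx":6,"ty":0,"tz":0.5,"roll":0},{"tx":6,"ty":0,"tz":0.8,"roll":0},{"tx":6,"ty":0,"tz":1.2,"roll":0},{"tx":0,"ty":0,"tz":0,"roll":0}]' 0 25
```

```text
t: 12.42
tool_pos: [0.4664, -0.3026, 0.0936]
tool_rot: [-2.258, 2.183, -0.001]
contact_force: [0.5, 3.5, -0.9]
opening: 0.0253
grip_force: 50.6
```

```bash
python3 -m handwheel '[{"tx":7,"ty":0,"tz":2,"roll":0},{"tx":7,"ty":0,"tz":2.5,"roll":0},{"tx":7,"ty":0,"tz":3,"roll":0},{"tx":7,"ty":0,"tz":3.5,"roll":0},{"tx":7,"ty":0,"tz":4,"roll":0},{"tx":0,"ty":0,"tz":0,"roll":0},{"tx":0,"ty":0,"tz":0,"roll":0}]' 0 25
python3 - <<'E'
from h import *
im,w=cloud("scene"); save("c5.png",cv2.resize(im[225:400,130:330],None,fx=4,fy=3.4,interpolation=2)); plan(466,-330,150,.035)
E
```

```text
t: 13.0
tool_pos: [0.4671, -0.3374, 0.0778]
tool_rot: [2.258, -2.182, 0.001]
contact_force: [0.4, 1.8, -1.4]
opening: 0.0253
grip_force: 51.7
shift [ -7.2   0.8 -40.1] roll -0.0 rows 1 tilt [-0.0002 -0.0015] q6 2.35 F [ 0.6  1.2 -1.8] tcp [ 467.1 -337.2  109.9] yaw -3.107 t 13.05 op 0.025
```

View pics/c5.png

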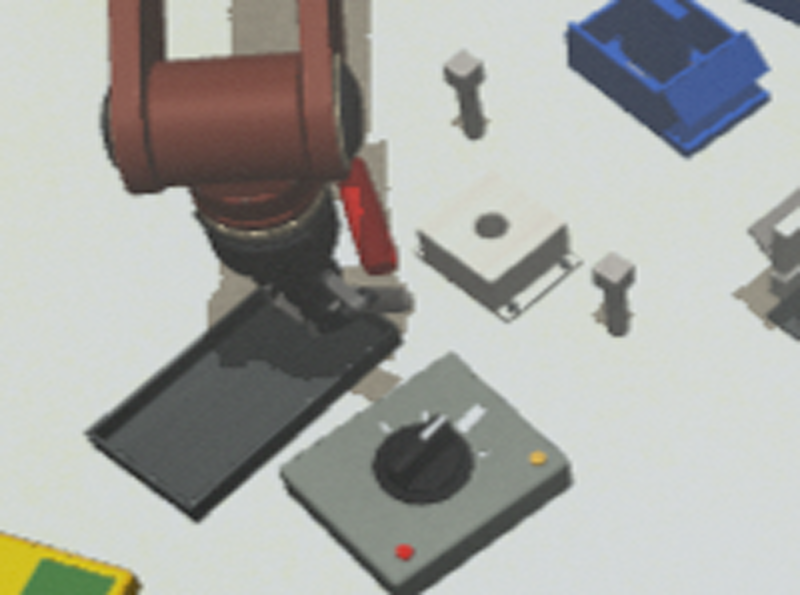

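```bash
python3 -m handwheel '[{"tx":10,"ty":3,"tz":5,"roll":0},{"tx":10,"ty":3,"tz":6,"roll":0},{"tx":11,"ty":3,"tz":7,"roll":0},{"tx":9,"ty":3,"tz":12,"roll":0},{"tx":9,"ty":3,"tz":12,"roll":0},{"tx":6,"ty":3,"tz":13,"roll":0},{"tx":5,"ty":3,"tz":14,"roll":0},{"tx":0,"ty":0,"tz":0,"roll":0},{"tx":0,"ty":0,"tz":0,"roll":0}]' 0 25
python3 -m handwheel '[{"tx":12,"ty":0,"tz":1,"roll":0},{"tx":12,"ty":0,"tz":1,"roll":0},{"tx":12,"ty":0,"tz":2,"roll":0},{"tx":6,"ty":0,"tz":4,"roll":0},{"tx":0,"ty":0,"tz":5,"roll":0},{"tx":0,"ty":0,"tz":5,"roll":0},{"tx":0,"ty":0,"tz":0,"roll":0},{"tx":0,"ty":0,"tz":0,"roll":0}]' 0 25
python3 - <<'E'
from h import *
im,w=cloud("scene"); save("c6.png",cv2.resize(im[275:395,130:290],None,fx=4,fy=4,interpolation=2)); plan(440,-430,150,.035)
E
```

```text
t: 13.8
tool_pos: [0.4464, -0.3968, 0.0072]
tool_rot: [2.259, -2.18, -0.006]
contact_force: [-0.3, -0.2, -2.7]
opening: 0.0254
grip_force: 56.7
t: 14.47
tool_pos: [0.4491, -0.4381, -0.01]
tool_rot: [-2.26, 2.182, 0.004]
contact_force: [0.8, -0.0, -4.1]
opening: 0.0251
grip_force: 56.3
shift [  -8.8    9.3 -127.4] roll 0.0 rows 4 tilt [-0.0008  0.0008] q6 2.22 F [-0.2 -0.4 -3. ] tcp [ 449.5 -438.4   22.6] yaw -3.106 t 14.5167 op 0.0252
```

View pics/c6.png

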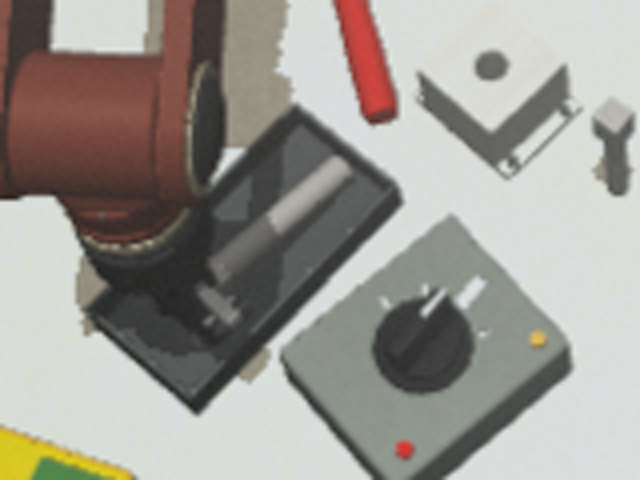

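```bash
python3 -m handwheel '[{"tx":0,"ty":0,"tz":6,"roll":0},{"tx":0,"ty":0,"tz":6,"roll":0},{"tx":0,"ty":0,"tz":0,"roll":0}]'
python3 -m handwheel '[{"tx":0,"ty":0,"tz":0,"roll":0},{"tx":0,"ty":0,"tz":0,"roll":0},{"tx":0,"ty":0,"tz":0,"roll":0},{"tx":0,"ty":0,"tz":0,"roll":0},{"tx":0,"ty":0,"tz":-20,"roll":0},{"tx":0,"ty":0,"tz":-40,"roll":0},{"tx":0,"ty":0,"tz":-40,"roll":0},{"tx":0,"ty":0,"tz":-40,"roll":0},{"tx":0,"ty":0,"tz":-40,"roll":0},{"tx":0,"ty":0,"tz":-40,"roll":0},{"tx":0,"ty":0,"tz":-10,"roll":0},{"tx":0,"ty":0,"tz":0,"roll":0}]' 38
python3 - <<'E'
from h import *
for n in("scene","top"):
    im,w=cloud(n); np.savez("/tmp/"+n,im=im,w=w)
    P=sel(w,.39,.49,-.47,-.29,.009,.06); print(n,len(P),rect(P) if len(P) else 0,P[:,2].max() if len(P) else 0)
    hsv=cv2.cvtColor(im,cv2.COLOR_RGB2HSV); m=cv2.inRange(hsv,(105,110,30),(130,255,255))>0
    f=w[m&(w[...,2]>.118)&(w[...,2]<.14)]; f=f[np.argsort(f[:,1])]
    for g in np.split(f,np.where(np.diff(f[:,1])>.03)[0]+1):
        if len(g)>20: print("  fin",pca(g),rect(g),np.median(g[:,2]))
# rail: cleat upper edge and wall top
    for lo,hi,t in((.176,.186,"top"),(.146,.154,"edge")):
        P=sel(w,.6,.8,-.2,.4,lo,hi); 
        P=P[(P[:,1]<.29)]
        a=np.polyfit(P[:,1],P[:,0],1); r=P[:,0]-np.polyval(a,P[:,1]); k=abs(r)<.02; a=np.polyfit(P[k,1],P[k,0],1); r=P[:,0]-np.polyval(a,P[:,1])
        print(" ",t,np.round(a,4),np.round(np.percentile(r,[2,50,98]),4),"y",np.round([P[:,1].min(),P[:,1].max()],3),len(P),"medz",np.median(P[:,2]))
plan(0,0,0,0)
E
```

```text
t: 14.77
tool_pos: [0.4502, -0.4392, -0.0208]
tool_rot: [-2.259, 2.183, -0.001]
contact_force: [1.0, -0.4, 1.7]
opening: 0.0254
grip_force: 57.3
t: 15.77
tool_pos: [0.4516, -0.4413, 0.2157]
tool_rot: [2.259, -2.181, 0.016]
contact_force: [0.2, 0.0, 0.4]
opening: 0.0378
grip_force: 0.0
scene 1167 ([440.4, -380.0], [99.2, 179.9], 0.0) 0.03885619478808833
  fin (array([449.3,   7.1]), np.float64(3.056), 78) ([448.2, 7.2], [15.9, 59.3], 85.5) 0.12585445677872364
  fin (array([452. , 146.5]), np.float64(0.152), 68) ([451.7, 146.3], [56.6, 15.3], 5.8) 0.1260474407145591
  fin (array([443.7, 283.2]), np.float64(0.169), 56) ([441.4, 282.6], [56.9, 12.4], 9.8) 0.12629415874807004
  fin (array([525.4, 429.2]), np.float64(2.939), 59) ([524.3, 429.6], [15.4, 55.7], 82.7) 0.12535221097587113
  top [0.0337 0.6738] [-0.0087 -0.0004  0.0222] y [-0.12   0.289] 766 medz 0.18060730047543083
  edge [0.0486 0.6547] [-0.0116 -0.0045  0.0395] y [-0.12  0.29] 548 medz 0.14986979592532002
top 388 ([440.2, -363.4], [97.0, 147.9], 1.4) 0.038439634781658016
  fin (array([448.2,   4.5]), np.float64(3.053), 72) ([448.8, 4.6], [11.8, 59.5], 84.5) 0.12524855554392234
  fin (array([452.6, 143.7]), np.float64(0.166), 68) ([451.1, 143.6], [57.6, 11.6], 9.9) 0.12577675554753232
  fin (array([443.1, 280. ]), np.float64(0.155), 72) ([443.3, 280.5], [60.2, 12.5], 9.1) 0.12485903528470155
  fin (array([527.1, 425.2]), np.float64(2.897), 74) ([527.1, 425.6], [13.9, 59.2], 76.5) 0.1252330005666371
  top [0.0383 0.6747] [-0.0081 -0.0007  0.0201] y [-0.123  0.29 ] 555 medz 0.1805516167271919
  edge [0.0447 0.6553] [-0.009  -0.0032  0.0139] y [-0.12   0.289] 319 medz 0.14975383848951873
shift [-454.2  434.   241. ] roll 0.035 rows 17 tilt [-0.0002  0.0003] q6 2.22 F [-0.5  0.2 -0.9] tcp [ 449.6 -438.9  240.8] yaw -3.107 t 15.8667 op 0.038
```

```bash
python3 - <<'E'
from h import *
from scipy.stats import theilslopes
for n in("scene","top"):
    w=np.load(f"/tmp/{n}.npz")["w"]
    for lo,hi,t in((.174,.19,"top"),(.143,.156,"edge"),(.075,.105,"slat")):
        P=sel(w,.6,.72,-.2,.4,lo,hi); P=P[(P[:,0]-.036*P[:,1]>.63)&(P[:,0]-.036*P[:,1]<.71)]
        X=[];Y=[];Z=[]
        for b in np.arange(-.15,.36,.008):
            q=P[(P[:,1]>=b)&(P[:,1]<b+.008)]
            if len(q)>1: i=q[:,0].argmin();X.append(q[i,0]);Y.append(q[i,1]);Z.append(q[i,2])
        if len(X)<8: print(n,t,len(X));continue
        s=theilslopes(X,Y); r=np.array(X)-s[0]*np.array(Y)-s[1]
        print(n,t,"x=%.4f*y+%.4f"%(s[0],s[1]),"resid",np.round(np.percentile(r,[10,90]),4),"y",round(min(Y),3),round(max(Y),3),"z",round(np.median(Z),3),"thick x",np.round(np.percentile(P[:,0]-s[0]*P[:,1],[2,50,98]),4))
    c=np.load(f"/tmp/{n}.npz"); 
    P=sel(w,.55,.7,.33,.5,.04,.2); print(n,"jar region",len(P),np.round(np.percentile(P,[3,50,97],axis=0),3).tolist())
    P=sel(w,.55,.66,-.05,.15,.02,.06); print("spool",rect(P),np.round(P[:,2].max(),3))
E
```

```text
scene top x=0.0407*y+0.6656 resid [-0.0016  0.0013] y -0.119 0.315 z 0.179 thick x [0.6645 0.6732 0.6956]
scene edge x=0.0407*y+0.6449 resid [-0.0019  0.0016] y -0.119 0.317 z 0.149 thick x [0.6438 0.6511 0.6963]
scene slat x=0.0437*y+0.6749 resid [-0.0026  0.0027] y -0.118 0.302 z 0.096 thick x [0.6369 0.6765 0.6978]
scene jar region 1136 [[0.552, 0.367, 0.048], [0.62, 0.417, 0.08], [0.67, 0.472, 0.16]]
spool ([586.2, 65.7], [61.8, 51.1], 88.0) 0.057
top top x=0.0417*y+0.6679 resid [-0.0016  0.0005] y -0.12 0.315 z 0.179 thick x [0.6665 0.6736 0.6954]
top edge x=0.0409*y+0.6477 resid [-0.0013  0.0014] y -0.12 0.316 z 0.153 thick x [0.6466 0.6541 0.6692]
top slat 0
top jar region 819 [[0.555, 0.364, 0.046], [0.612, 0.42, 0.082], [0.668, 0.469, 0.161]]
spool ([591.4, 60.0], [59.4, 54.2], 2.1) 0.055
```

```bash
cat >> h.py <<'E'
def fins():
    out=[]
    for n in("scene","top"):
        im,w=cloud(n); hsv=cv2.cvtColor(im,cv2.COLOR_RGB2HSV); m=cv2.inRange(hsv,(105,110,30),(130,255,255))>0
        f=w[m&(w[...,2]>.118)&(w[...,2]<.14)&(w[...,0]<.57)]; f=f[np.argsort(f[:,1])]
        for g in np.split(f,np.where(np.diff(f[:,1])>.03)[0]+1):
            if len(g)>20: a=pca(g); c,s,_=rect(g); print(n,"fin c",a[0],"rectc",c,s,"yaw",round((a[1]+1.57)%np.pi-1.57,3))
E
python3 -m handwheel '[{"tx":0,"ty":0,"tz":0,"roll":-0.1207},{"tx":0,"ty":0,"tz":0,"roll":-0.1207},{"tx":0,"ty":0,"tz":0,"roll":-0.1207},{"tx":0,"ty":0,"tz":0,"roll":-0.1207},{"tx":0,"ty":0,"tz":0,"roll":-0.1207},{"tx":0,"ty":0,"tz":0,"roll":-0.1207},{"tx":0,"ty":0,"tz":0,"roll":-0.1207},{"tx":0,"ty":0,"tz":0,"roll":-0.1207},{"tx":0,"ty":0,"tz":0,"roll":-0.1207},{"tx":0,"ty":0,"tz":0,"roll":-0.1207},{"tx":0,"ty":0,"tz":0,"roll":-0.1207},{"tx":0,"ty":0,"tz":0,"roll":-0.1207}]'
python3 -c "
from h import *
plan(448.7,5.8,215,1.483)"
```

```text
t: 16.87
tool_pos: [0.4486, -0.4377, 0.205]
tool_rot: [-3.134, 0.128, 0.007]
contact_force: [0.3, 0.7, -0.3]
opening: 0.0378
grip_force: 0.0
shift [ -35.9 -441.9   24.3] roll 0.006 rows 11 tilt [-0.0041  0.0051] q6 0.76 F [ 0.3  0.7 -0.3] tcp [ 448.6 -437.7  237. ] yaw -1.652 t 16.8667 op 0.0378
```

```bash
python3 -m handwheel '[{"tx":-3,"ty":-36.8,"tz":2,"roll":0},{"tx":-3,"ty":-36.8,"tz":2,"roll":0},{"tx":-3,"ty":-36.8,"tz":2,"roll":0},{"tx":-3,"ty":-36.8,"tz":2,"roll":0},{"tx":-3,"ty":-36.8,"tz":2,"roll":0},{"tx":-3,"ty":-36.8,"tz":2,"roll":0},{"tx":-3,"ty":-36.8,"tz":2,"roll":0},{"tx":-3,"ty":-36.8,"tz":2,"roll":0},{"tx":-3,"ty":-36.8,"tz":2,"roll":0},{"tx":-3,"ty":-36.8,"tz":2,"roll":0},{"tx":-3,"ty":-36.8,"tz":2,"roll":0},{"tx":-3,"ty":-36.8,"tz":2,"roll":0}]'
python3 -m handwheel '[{"tx":0,"ty":0,"tz":0,"roll":0},{"tx":0,"ty":0,"tz":0,"roll":0},{"tx":0,"ty":0,"tz":0,"roll":0}]'
python3 -c "
from h import *
fins()
plan(448.7,5.8,96,1.483)"
```

```text
t: 17.87
tool_pos: [0.4504, 0.0059, 0.1818]
tool_rot: [-3.138, 0.138, 0.008]
contact_force: [0.6, 0.7, 0.4]
opening: 0.0378
grip_force: 0.0
t: 18.12
tool_pos: [0.4514, 0.0038, 0.1831]
tool_rot: [3.138, -0.137, -0.006]
contact_force: [0.0, 0.7, 0.2]
opening: 0.038
grip_force: 0.0
scene fin c [451.8   7.5] rectc [448.7, 7.6] [13.1, 58.1] yaw -0.076
scene fin c [451.4 146.5] rectc [450.1, 147.7] [58.7, 14.7] yaw 0.132
scene fin c [442.5 283. ] rectc [442.2, 282.7] [56.0, 15.7] yaw 0.194
scene fin c [526.5 427.9] rectc [525.3, 428.4] [16.8, 60.1] yaw -0.215
top fin c [429.9   5.8] rectc [430.9, 6.4] [22.2, 9.5] yaw -0.123
top fin c [452.8 143.6] rectc [451.7, 143.5] [57.7, 12.0] yaw 0.157
top fin c [444.5 280.1] rectc [443.7, 280.0] [60.6, 11.9] yaw 0.152
top fin c [526.5 425.6] rectc [526.5, 426.0] [13.6, 59.8] yaw -0.251
shift [ -3.4  -2.6 120.1] roll -0.002 rows 3 tilt [-0.0021 -0.    ] q6 1.5 F [-0.6 -0.2 -0.3] tcp [452.1   2.9 216.1] yaw -1.66 t 18.2167 op 0.0381
```

```bash
python3 -m handwheel '[{"tx":-3,"ty":-2.6,"tz":20,"roll":0},{"tx":0,"ty":0,"tz":20,"roll":0},{"tx":0,"ty":0,"tz":20,"roll":0},{"tx":0,"ty":0,"tz":20,"roll":0},{"tx":0,"ty":0,"tz":20,"roll":0},{"tx":0,"ty":0,"tz":20,"roll":0},{"tx":0,"ty":0,"tz":0,"roll":0},{"tx":0,"ty":0,"tz":0,"roll":0},{"tx":0,"ty":0,"tz":0,"roll":0}]'
python3 -m handwheel '[{"tx":0,"ty":0,"tz":0,"roll":0},{"tx":0,"ty":0,"tz":0,"roll":0},{"tx":0,"ty":0,"tz":0,"roll":0},{"tx":0,"ty":0,"tz":0,"roll":0},{"tx":0,"ty":0,"tz":0,"roll":0}]' 0 50
python3 -c "
from h import *
plan(448.7,5.8,196,1.483)"
```

```text
t: 18.97
tool_pos: [0.4506, 0.0059, 0.0664]
tool_rot: [3.138, -0.14, 0.002]
contact_force: [-0.2, -0.7, 1.0]
opening: 0.0378
grip_force: 0.0
t: 19.38
tool_pos: [0.451, 0.0063, 0.0669]
tool_rot: [3.137, -0.137, 0.004]
contact_force: [-0.7, -1.4, 5.8]
opening: 0.0113
grip_force: 50.8
shift [ -2.    0.8 -97.1] roll 0.0 rows 3 tilt [ 0.0026 -0.0013] q6 1.51 F [-0.7 -1.4  5.8] tcp [451.    6.3  98.9] yaw -1.658 t 19.3833 op 0.0113
```

```bash
python3 -m handwheel '[{"tx":0,"ty":0,"tz":-15,"roll":0},{"tx":0,"ty":0,"tz":-20,"roll":0},{"tx":0,"ty":0,"tz":-25,"roll":0},{"tx":0,"ty":0,"tz":-25,"roll":0},{"tx":0,"ty":0,"tz":-20,"roll":0},{"tx":0,"ty":0,"tz":0,"roll":-0.047},{"tx":0,"ty":0,"tz":0,"roll":0},{"tx":0,"ty":0,"tz":0,"roll":0}]'
python3 -c "
from h import *
plan(522,-54,66.9+104+32,1.53)
im,w=cloud('scene'); P=sel(w,.38,.54,-.06,.07,.10,.24); print(len(P))
hsv=cv2.cvtColor(im,cv2.COLOR_RGB2HSV); m=cv2.inRange(hsv,(105,110,30),(130,255,255))>0
p=w[m&(w[...,1]<.08)&(w[...,2]>.09)]; print(np.round(np.percentile(p,[1,99],axis=0),3))
# bottom/rear strip tilt: fin top slope
f=p[p[:,2]>p[:,2].max()-.012]; print(np.polyfit(f[:,0],f[:,2],1),len(f))
"
```

```text
t: 20.05
tool_pos: [0.449, 0.0071, 0.1693]
tool_rot: [-3.14, 0.065, 0.003]
contact_force: [-1.3, -0.0, -3.2]
opening: 0.0112
grip_force: 49.6
shift [75.4 58.1 -1.8] roll -0.001 rows 3 tilt [-0.0018  0.0006] q6 1.46 F [-1.3 -0.  -3.2] tcp [449.    7.1 201.3] yaw -1.612 t 20.05 op 0.0112
1758
[[ 0.402 -0.033  0.104]
 [ 0.52   0.048  0.23 ]]
[0.08059444 0.19127532] 21
```

```bash
python3 -m handwheel '[{"tx":15,"ty":11.6,"tz":0,"roll":0},{"tx":15,"ty":11.6,"tz":0,"roll":0},{"tx":15,"ty":11.6,"tz":-2,"roll":0},{"tx":15,"ty":11.6,"tz":0,"roll":0},{"tx":15,"ty":11.6,"tz":0,"roll":0},{"tx":0,"ty":0,"tz":0,"roll":0},{"tx":0,"ty":0,"tz":0,"roll":0},{"tx":0,"ty":0,"tz":0,"roll":0}]'
python3 - <<'E'
from h import *
plan(592,-56,66.9+104+32,1.53)
im,w=cloud('scene'); save("c7.png",cv2.resize(im[195:325,265:415],None,fx=5,fy=4.5,interpolation=2))
hsv=cv2.cvtColor(im,cv2.COLOR_RGB2HSV); m=cv2.inRange(hsv,(105,110,30),(130,255,255))>0
p=w[m&(w[...,1]<.05)&(w[...,2]>.09)]; print(np.round(np.percentile(p,[1,99],axis=0),3))
s=p[(p[:,2]>.155)&(p[:,2]<.18)&(p[:,0]>.56)]; print(len(s), np.round(np.polyfit(s[:,2],s[:,0],1),3) if len(s)>5 else s)
E
```

```text
t: 20.77
tool_pos: [0.5213, -0.0536, 0.1708]
tool_rot: [-3.14, 0.064, 0.005]
contact_force: [0.0, 0.8, -2.3]
opening: 0.0111
grip_force: 49.6
shift [70.8 -0.5 -0.3] roll -0.0 rows 2 tilt [-0.0029  0.0011] q6 1.37 F [ 0.   0.8 -2.3] tcp [521.3 -53.6 202.8] yaw -1.612 t 20.7667 op 0.0111
[[ 0.475 -0.093  0.107]
 [ 0.592 -0.015  0.231]]
302 [-0.769  0.71 ]
```

View pics/c7.png

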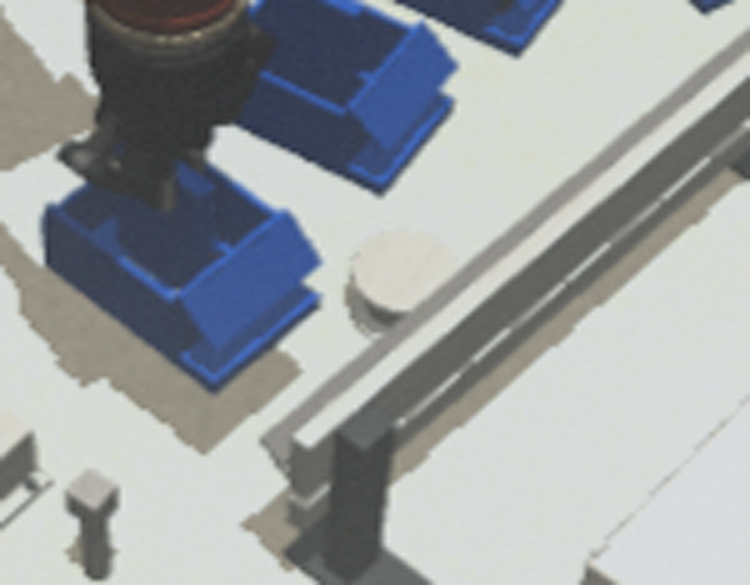

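```bash
python3 -m handwheel '[{"tx":15,"ty":0,"tz":0,"roll":0},{"tx":15,"ty":0,"tz":0,"roll":0},{"tx":12,"ty":0,"tz":0,"roll":0},{"tx":8,"ty":0,"tz":0,"roll":0},{"tx":6,"ty":0,"tz":0,"roll":0},{"tx":0,"ty":0,"tz":0,"roll":0},{"tx":0,"ty":0,"tz":0,"roll":0},{"tx":0,"ty":0,"tz":0,"roll":0}]'
python3 -m handwheel '[{"tx":4,"ty":0,"tz":0,"roll":0},{"tx":4,"ty":0,"tz":0,"roll":0},{"tx":3,"ty":0,"tz":0,"roll":0},{"tx":3,"ty":0,"tz":0,"roll":0},{"tx":0,"ty":0,"tz":0,"roll":0},{"tx":0,"ty":0,"tz":0,"roll":0}]'
```

```text
t: 21.48
tool_pos: [0.5778, -0.0563, 0.1722]
tool_rot: [-3.141, 0.064, 0.001]
contact_force: [0.1, -0.4, -1.9]
opening: 0.0113
grip_force: 49.6
t: 21.98
tool_pos: [0.5925, -0.0571, 0.1722]
tool_rot: [-3.141, 0.064, 0.0]
contact_force: [-0.3, -0.4, -1.6]
opening: 0.0112
grip_force: 49.7
```

```bash
for i in 1; do python3 -m handwheel '[{"tx":3,"ty":0,"tz":0,"roll":0},{"tx":3,"ty":0,"tz":0,"roll":0},{"tx":0,"ty":0,"tz":0,"roll":0}]'; python3 -m handwheel '[{"tx":3,"ty":0,"tz":0,"roll":0},{"tx":3,"ty":0,"tz":0,"roll":0},{"tx":0,"ty":0,"tz":0,"roll":0}]';python3 -m handwheel '[{"tx":3,"ty":0,"tz":0,"roll":0},{"tx":3,"ty":0,"tz":0,"roll":0},{"tx":0,"ty":0,"tz":0,"roll":0}]'; done | grep -E "tool_pos|contact"
```

```text
tool_pos: [0.5952, -0.0572, 0.172]
contact_force: [-11.3, 0.0, 2.2]
tool_pos: [0.6014, -0.0574, 0.1719]
contact_force: [-10.1, 0.4, 2.3]
tool_pos: [0.6078, -0.0577, 0.172]
contact_force: [-9.1, -0.2, 2.6]
```

```bash
python3 - <<'E'
from h import *
for n in("scene","top"):
    im,w=cloud(n)
    hsv=cv2.cvtColor(im,cv2.COLOR_RGB2HSV); m=cv2.inRange(hsv,(105,110,30),(130,255,255))>0
    p=w[m&(w[...,1]<.02)&(w[...,0]>.5)]; print(n,len(p),np.round(np.percentile(p,[1,99],axis=0),3).tolist())
    s=p[(p[:,2]>.158)&(p[:,2]<.178)&(p[:,0]>.62)]; print(len(s), np.round(np.polyfit(s[:,2],s[:,0],1),3) if len(s)>5 else "")
    if n=="scene": save("c8.png",cv2.resize(im[225:325,285:405],None,fx=6,fy=5.5,interpolation=2))
E
```

```text
scene 387 [[0.538, -0.096, 0.104], [0.655, -0.014, 0.286]]
201 [-0.46   0.725]
top 38 [[0.587, -0.094, 0.098], [0.631, -0.026, 0.238]]
0
```

View pics/c8.png

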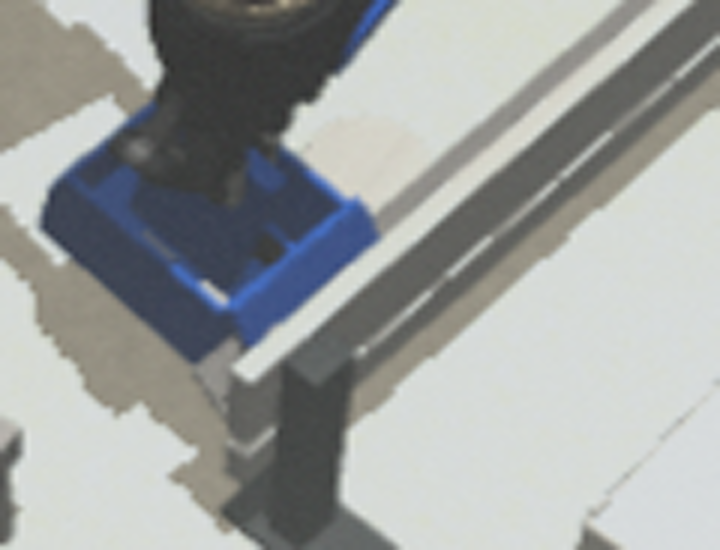

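```bash
python3 -m handwheel '[{"tx":-2,"ty":0,"tz":4,"roll":0},{"tx":-2,"ty":0,"tz":4,"roll":0},{"tx":-3,"ty":0,"tz":4,"roll":0},{"tx":-3,"ty":0,"tz":3,"roll":0},{"tx":0,"ty":0,"tz":0,"roll":0},{"tx":0,"ty":0,"tz":0,"roll":0}]'; python3 -m handwheel '[{"tx":-1.5,"ty":0,"tz":2,"roll":0},{"tx":-1.5,"ty":0,"tz":2,"roll":0},{"tx":0,"ty":0,"tz":0,"roll":0},{"tx":0,"ty":0,"tz":0,"roll":0}]'
```

```text
t: 23.33
tool_pos: [0.6015, -0.0575, 0.1583]
tool_rot: [3.141, -0.064, 0.006]
contact_force: [4.5, 0.2, 0.9]
opening: 0.0111
grip_force: 50.5
t: 23.67
tool_pos: [0.5973, -0.0573, 0.1538]
tool_rot: [3.141, -0.064, 0.0]
contact_force: [0.4, 0.1, 5.4]
opening: 0.0113
grip_force: 51.1
```

```bash
python3 -m handwheel '[{"tx":0,"ty":0,"tz":0,"roll":0},{"tx":0,"ty":0,"tz":0,"roll":0},{"tx":0,"ty":0,"tz":0,"roll":0},{"tx":0,"ty":0,"tz":0,"roll":0},{"tx":0,"ty":0,"tz":0,"roll":0},{"tx":0,"ty":0,"tz":-20,"roll":0},{"tx":0,"ty":0,"tz":-40,"roll":0},{"tx":0,"ty":0,"tz":-30,"roll":0},{"tx":-35,"ty":0,"tz":0,"roll":0},{"tx":-35,"ty":0,"tz":0,"roll":0},{"tx":-30,"ty":0,"tz":0,"roll":0},{"tx":0,"ty":0,"tz":0,"roll":0}]' 38
cat >> h.py <<'E'
def hung():
    for n in("scene","top"):
        im,w=cloud(n); hsv=cv2.cvtColor(im,cv2.COLOR_RGB2HSV); m=cv2.inRange(hsv,(105,100,25),(130,255,255))>0
        f=w[m&(w[...,0]>.55)&(w[...,0]<.7)&(w[...,1]<.34)&(w[...,2]>.185)]; f=f[np.argsort(f[:,1])]
        for g in np.split(f,np.where(np.diff(f[:,1])>.03)[0]+1):
            if len(g)<15: continue
            s=w[m&(w[...,2]>.14)&(w[...,2]<.163)&(abs(w[...,1]-g[:,1].mean())<.035)&(w[...,0]>.61)]
            c=rect(g)[0]; print(n,"hung fin",c,"z",np.round(np.median(g[:,2]),4),"slope dz/dx",np.round(np.polyfit(g[:,0],g[:,2],1)[0],3),"x err",round(c[0]-(596.5+.041*(c[1]-101)),1),"strip",np.round(np.polyfit(s[:,2],s[:,0],1)[0],2) if len(s)>9 else len(s),len(g))
E
python3 -c "
from h import *
hung(); fins(); plan(451,145,215,1.72)"
```

```text
t: 24.67
tool_pos: [0.4934, -0.0526, 0.2426]
tool_rot: [-3.141, 0.064, 0.004]
contact_force: [0.4, -0.4, -0.3]
opening: 0.0385
grip_force: 0.0
scene hung fin [588.4, -53.9] z 0.2093 slope dz/dx 0.026 x err -1.7 strip -0.6 115
scene fin c [451.5 146.4] rectc [450.9, 147.4] [59.8, 14.0] yaw 0.143
scene fin c [443.5 283.2] rectc [442.7, 283.2] [55.8, 14.4] yaw 0.121
scene fin c [526.5 428.6] rectc [524.0, 429.2] [14.9, 56.6] yaw -0.193
top fin c [452.9 143.7] rectc [452.2, 143.5] [58.4, 11.7] yaw 0.163
top fin c [444.1 280.1] rectc [444.6, 279.8] [58.2, 13.0] yaw 0.161
top fin c [526.5 425. ] rectc [526.1, 425.8] [15.2, 60.2] yaw -0.255
shift [ -55.  -196.2   60.5] roll -0.19 rows 6 tilt [ 0.0006 -0.0001] q6 1.36 F [1.1 0.9 1.1] tcp [498.  -53.3 275.5] yaw -1.611 t 24.8667 op 0.0381
```

```bash
python3 -m handwheel '[{"tx":-9.2,"ty":-32.7,"tz":0,"roll":0},{"tx":-9.2,"ty":-32.7,"tz":0,"roll":0},{"tx":-9.2,"ty":-32.7,"tz":10,"roll":0},{"tx":-9.2,"ty":-32.7,"tz":15,"roll":0},{"tx":-9.2,"ty":-32.7,"tz":15,"roll":0},{"tx":-9,"ty":-32.7,"tz":20,"roll":0},{"tx":0,"ty":0,"tz":0,"roll":-0.096},{"tx":0,"ty":0,"tz":0,"roll":-0.096},{"tx":0,"ty":0,"tz":0,"roll":0},{"tx":0,"ty":0,"tz":0,"roll":0},{"tx":0,"ty":0,"tz":0,"roll":0}]'
python3 -c "
from h import *
plan(451.8,145,98,1.724)"
```

```text
t: 25.78
tool_pos: [0.4512, 0.145, 0.1836]
tool_rot: [-3.133, -0.234, -0.0]
contact_force: [-0.5, -0.1, 0.6]
opening: 0.038
grip_force: 0.0
shift [6.000e-01 1.000e-01 1.176e+02] roll -0.004 rows 3 tilt [0.0002 0.    ] q6 1.58 F [-0.5 -0.1  0.6] tcp [451.2 145.  215.6] yaw -1.422 t 25.7833 op 0.038
```

```bash
python3 -m handwheel '[{"tx":0,"ty":0,"tz":20,"roll":0},{"tx":0,"ty":0,"tz":20,"roll":0},{"tx":0,"ty":0,"tz":20,"roll":0},{"tx":0,"ty":0,"tz":20,"roll":0},{"tx":0,"ty":0,"tz":20,"roll":0},{"tx":0,"ty":0,"tz":17,"roll":0},{"tx":0,"ty":0,"tz":0,"roll":0},{"tx":0,"ty":0,"tz":0,"roll":0},{"tx":0,"ty":0,"tz":0,"roll":0}]'
python3 -m handwheel '[{"tx":0,"ty":0,"tz":0,"roll":0},{"tx":0,"ty":0,"tz":0,"roll":0},{"tx":0,"ty":0,"tz":0,"roll":0},{"tx":0,"ty":0,"tz":0,"roll":0},{"tx":0,"ty":0,"tz":0,"roll":0}]' 0 50
python3 -c "
from h import *
plan(0,0,0,1.53)"
```

```text
t: 26.53
tool_pos: [0.4516, 0.145, 0.0677]
tool_rot: [-3.133, -0.236, -0.003]
contact_force: [0.3, 0.3, 0.0]
opening: 0.0378
grip_force: 0.0
t: 26.95
tool_pos: [0.4515, 0.1455, 0.0678]
tool_rot: [-3.132, -0.238, -0.004]
contact_force: [0.5, 2.0, 5.8]
opening: 0.0112
grip_force: 51.1
shift [-468.6   75.8   98.5] roll 0.192 rows 12 tilt [0.0027 0.0009] q6 1.57 F [0.5 2.  5.8] tcp [451.5 145.5  99.8] yaw -1.419 t 26.95 op 0.0112
```

```bash
python3 -m handwheel '[{"tx":0,"ty":0,"tz":-15,"roll":0},{"tx":0,"ty":0,"tz":-20,"roll":0},{"tx":0,"ty":0,"tz":-25,"roll":0},{"tx":0,"ty":0,"tz":-25,"roll":0},{"tx":0,"ty":0,"tz":-20,"roll":0},{"tx":0,"ty":0,"tz":0,"roll":0.096},{"tx":0,"ty":0,"tz":0,"roll":0.096},{"tx":0,"ty":0,"tz":0,"roll":0},{"tx":0,"ty":0,"tz":0,"roll":0}]'
python3 -c "
from h import *
plan(534,41.5,67.8+105+32,1.53)"
```

```text
t: 27.7
tool_pos: [0.4496, 0.1449, 0.1701]
tool_rot: [3.14, -0.06, -0.003]
contact_force: [1.5, -0.6, -2.7]
opening: 0.0113
grip_force: 49.9
shift [ 88.3 100.1  -2.8] roll 0.003 rows 4 tilt [-0.0021 -0.0005] q6 1.76 F [ 1.5 -0.6 -2.7] tcp [449.6 144.9 202.1] yaw -1.609 t 27.7 op 0.0113
```

```bash
python3 -m handwheel '[{"tx":17.6,"ty":20,"tz":-1,"roll":0},{"tx":17.6,"ty":20,"tz":-1,"roll":0},{"tx":17.6,"ty":20,"tz":-1,"roll":0},{"tx":17.6,"ty":20,"tz":0,"roll":0},{"tx":17.6,"ty":20,"tz":0,"roll":0},{"tx":0,"ty":0,"tz":0,"roll":0},{"tx":0,"ty":0,"tz":0,"roll":0},{"tx":0,"ty":0,"tz":0,"roll":0}]'
python3 -c "
from h import *
plan(596,39,67.8+105+32,1.53)"
```

```text
t: 28.37
tool_pos: [0.5334, 0.0419, 0.1732]
tool_rot: [-3.141, 0.062, 0.004]
contact_force: [-0.0, 1.0, -2.3]
opening: 0.0112
grip_force: 50.0
shift [62.6  0.4  0.3] roll 0.001 rows 2 tilt [-0.0023  0.0005] q6 1.55 F [-0.   1.  -2.3] tcp [533.4  41.9 205.2] yaw -1.61 t 28.3667 op 0.0112
```

```bash
python3 -m handwheel '[{"tx":15,"ty":0,"tz":0,"roll":0},{"tx":15,"ty":0,"tz":0,"roll":0},{"tx":10,"ty":0,"tz":0,"roll":0},{"tx":7,"ty":0,"tz":0,"roll":0},{"tx":6,"ty":0,"tz":0,"roll":0},{"tx":4,"ty":0,"tz":0,"roll":0},{"tx":3,"ty":0,"tz":0,"roll":0},{"tx":0,"ty":0,"tz":0,"roll":0},{"tx":0,"ty":0,"tz":0,"roll":0}]'
python3 -m handwheel '[{"tx":3,"ty":0,"tz":0,"roll":0},{"tx":3,"ty":0,"tz":0,"roll":0},{"tx":3,"ty":0,"tz":0,"roll":0},{"tx":0,"ty":0,"tz":0,"roll":0}]';  python3 -m handwheel '[{"tx":3,"ty":0,"tz":0,"roll":0},{"tx":3,"ty":0,"tz":0,"roll":0},{"tx":3,"ty":0,"tz":0,"roll":0},{"tx":0,"ty":0,"tz":0,"roll":0}]'
```

```text
t: 29.12
tool_pos: [0.5937, 0.0394, 0.174]
tool_rot: [-3.141, 0.063, 0.002]
contact_force: [-2.0, 0.2, -3.4]
opening: 0.011
grip_force: 50.0
t: 29.45
tool_pos: [0.6002, 0.0391, 0.1741]
tool_rot: [-3.141, 0.063, 0.013]
contact_force: [-9.7, 1.2, 1.4]
opening: 0.011
grip_force: 50.8
t: 29.78
tool_pos: [0.6098, 0.0387, 0.1741]
tool_rot: [-3.141, 0.063, 0.01]
contact_force: [-8.4, 1.2, 2.3]
opening: 0.0108
grip_force: 51.0
```

```bash
python3 -m handwheel '[{"tx":-2,"ty":0,"tz":4,"roll":0},{"tx":-2,"ty":0,"tz":4,"roll":0},{"tx":-3,"ty":0,"tz":4,"roll":0},{"tx":-3,"ty":0,"tz":3,"roll":0},{"tx":0,"ty":0,"tz":0,"roll":0},{"tx":0,"ty":0,"tz":0,"roll":0}]'; python3 -m handwheel '[{"tx":-1.5,"ty":0,"tz":2,"roll":0},{"tx":-1.5,"ty":0,"tz":2,"roll":0},{"tx":0,"ty":0,"tz":0,"roll":0},{"tx":0,"ty":0,"tz":0,"roll":0}]'
```

```text
t: 30.28
tool_pos: [0.6034, 0.0387, 0.1603]
tool_rot: [3.141, -0.064, 0.006]
contact_force: [3.3, -0.1, 0.1]
opening: 0.0114
grip_force: 50.8
t: 30.62
tool_pos: [0.5991, 0.0389, 0.1557]
tool_rot: [3.141, -0.064, -0.0]
contact_force: [0.1, 0.7, 4.6]
opening: 0.0113
grip_force: 51.4
```

```bash
python3 -m handwheel '[{"tx":0,"ty":0,"tz":0,"roll":0},{"tx":0,"ty":0,"tz":0,"roll":0},{"tx":0,"ty":0,"tz":0,"roll":0},{"tx":0,"ty":0,"tz":0,"roll":0},{"tx":0,"ty":0,"tz":0,"roll":0},{"tx":0,"ty":0,"tz":-20,"roll":0},{"tx":0,"ty":0,"tz":-40,"roll":0},{"tx":0,"ty":0,"tz":-30,"roll":0},{"tx":-35,"ty":0,"tz":0,"roll":0},{"tx":-35,"ty":0,"tz":0,"roll":0},{"tx":-30,"ty":0,"tz":0,"roll":0},{"tx":0,"ty":0,"tz":0,"roll":0}]' 38
python3 -c "
from h import *
hung(); fins(); plan(443.6,281.5,215,1.725)"
```

```text
t: 31.62
tool_pos: [0.4953, 0.0436, 0.2446]
tool_rot: [-3.141, 0.063, 0.004]
contact_force: [-0.3, 0.4, -0.6]
opening: 0.0377
grip_force: 0.0
scene hung fin [588.1, -54.6] z 0.2102 slope dz/dx 0.048 x err -2.0 strip -0.22 115
scene hung fin [592.2, 41.0] z 0.2089 slope dz/dx 0.014 x err -1.8 strip -0.45 110
top hung fin [589.8, -58.8] z 0.2093 slope dz/dx 0.095 x err -0.1 strip -0.58 84
scene fin c [442.1 283.2] rectc [442.6, 284.1] [56.7, 19.5] yaw 0.171
scene fin c [526.6 428.3] rectc [523.0, 428.2] [16.7, 61.8] yaw -0.212
top fin c [543.3 -59.9] rectc [550.3, -59.0] [57.5, 21.2] yaw 1.536
top fin c [443.7 280.1] rectc [444.5, 280.2] [58.3, 12.4] yaw 0.167
top fin c [526.  425.5] rectc [526.2, 425.1] [13.3, 59.2] yaw -0.234
shift [ -66.  -236.1   62.5] roll -0.195 rows 7 tilt [ 0.0006 -0.0001] q6 1.55 F [ 0.1  0.3 -0. ] tcp [499.9  42.9 277.5] yaw -1.612 t 31.8167 op 0.0379
```

```bash
python3 -m handwheel '[{"tx":-9.4,"ty":-33.7,"tz":0,"roll":0},{"tx":-9.4,"ty":-33.7,"tz":0,"roll":0},{"tx":-9.4,"ty":-33.7,"tz":10,"roll":0},{"tx":-9.4,"ty":-33.7,"tz":12,"roll":0},{"tx":-9.4,"ty":-33.7,"tz":15,"roll":0},{"tx":-9.4,"ty":-33.7,"tz":15,"roll":0},{"tx":-9.4,"ty":-33.7,"tz":10,"roll":0},{"tx":0,"ty":0,"tz":0,"roll":-0.102},{"tx":0,"ty":0,"tz":0,"roll":-0.102},{"tx":0,"ty":0,"tz":0,"roll":0},{"tx":0,"ty":0,"tz":0,"roll":0},{"tx":0,"ty":0,"tz":0,"roll":0}]'
python3 -c "
from h import *
plan(443.5,281.6,99,1.735)"
```

```text
t: 32.82
tool_pos: [0.4438, 0.2814, 0.1834]
tool_rot: [-3.131, -0.252, 0.0]
contact_force: [-1.0, -0.3, 0.8]
opening: 0.0377
grip_force: 0.0
shift [ -0.3  -0.3 116.4] roll -0.003 rows 3 tilt [-0.  0.] q6 1.83 F [-1.  -0.3  0.8] tcp [443.8 281.4 215.4] yaw -1.41 t 32.8167 op 0.0377
```

```bash
python3 -m handwheel '[{"tx":0,"ty":0,"tz":20,"roll":0},{"tx":0,"ty":0,"tz":20,"roll":0},{"tx":0,"ty":0,"tz":20,"roll":0},{"tx":0,"ty":0,"tz":20,"roll":0},{"tx":0,"ty":0,"tz":20,"roll":0},{"tx":0,"ty":0,"tz":16,"roll":0},{"tx":0,"ty":0,"tz":0,"roll":0},{"tx":0,"ty":0,"tz":0,"roll":0},{"tx":0,"ty":0,"tz":0,"roll":0}]'
python3 -m handwheel '[{"tx":0,"ty":0,"tz":0,"roll":0},{"tx":0,"ty":0,"tz":0,"roll":0},{"tx":0,"ty":0,"tz":0,"roll":0},{"tx":0,"ty":0,"tz":0,"roll":0},{"tx":0,"ty":0,"tz":0,"roll":0}]' 0 50
python3 -c "
from h import *
plan(0,0,0,1.53)"
```

```text
t: 33.57
tool_pos: [0.4442, 0.2816, 0.0686]
tool_rot: [-3.131, -0.254, -0.003]
contact_force: [-0.2, 0.0, 1.0]
opening: 0.0378
grip_force: 0.0
t: 33.98
tool_pos: [0.4441, 0.282, 0.0688]
tool_rot: [-3.13, -0.256, -0.004]
contact_force: [-0.5, 0.3, 4.9]
opening: 0.0108
grip_force: 52.4
shift [-484.3  206.1   99.4] roll 0.204 rows 14 tilt [0.0023 0.0013] q6 1.83 F [-0.5  0.3  4.9] tcp [444.1 282.  100.8] yaw -1.407 t 33.9833 op 0.0108
```

```bash
python3 -m handwheel '[{"tx":0,"ty":0,"tz":-15,"roll":0},{"tx":0,"ty":0,"tz":-20,"roll":0},{"tx":0,"ty":0,"tz":-25,"roll":0},{"tx":0,"ty":0,"tz":-25,"roll":0},{"tx":0,"ty":0,"tz":-20,"roll":0},{"tx":0,"ty":0,"tz":0,"roll":0.102},{"tx":0,"ty":0,"tz":0,"roll":0.102},{"tx":0,"ty":0,"tz":0,"roll":0},{"tx":0,"ty":0,"tz":0,"roll":0}]'
python3 -c "
from h import *
plan(536,136,68.8+105+32,1.53)"
```

```text
t: 34.73
tool_pos: [0.4423, 0.281, 0.1709]
tool_rot: [3.14, -0.06, -0.004]
contact_force: [0.1, 0.4, -3.1]
opening: 0.0108
grip_force: 51.2
shift [ 99.2 141.3  -3. ] roll 0.003 rows 5 tilt [-0.0023 -0.0011] q6 2.03 F [ 0.1  0.4 -3.1] tcp [442.3 281.  202.9] yaw -1.609 t 34.7333 op 0.0108
```

```bash
python3 -m handwheel '[{"tx":16.5,"ty":23.5,"tz":-1,"roll":0},{"tx":16.5,"ty":23.5,"tz":-1,"roll":0},{"tx":16.5,"ty":23.5,"tz":-1,"roll":0},{"tx":16.5,"ty":23.5,"tz":0,"roll":0},{"tx":16.5,"ty":23.5,"tz":0,"roll":0},{"tx":16.5,"ty":23.5,"tz":0,"roll":0},{"tx":0,"ty":0,"tz":0,"roll":0},{"tx":0,"ty":0,"tz":0,"roll":0},{"tx":0,"ty":0,"tz":0,"roll":0}]'
python3 -c "
from h import *
plan(596,133.5,68.8+105+32,1.53)"
```

```text
t: 35.48
tool_pos: [0.5356, 0.1366, 0.1742]
tool_rot: [-3.141, 0.062, 0.003]
contact_force: [-0.1, 1.5, -2.1]
opening: 0.0111
grip_force: 51.2
shift [60.5  0.7  0.3] roll 0.001 rows 2 tilt [-0.0022  0.0002] q6 1.73 F [-0.1  1.5 -2.1] tcp [535.6 136.6 206.2] yaw -1.61 t 35.4833 op 0.0111
```

```bash
python3 -m handwheel '[{"tx":15,"ty":0,"tz":0,"roll":0},{"tx":15,"ty":0,"tz":0,"roll":0},{"tx":10,"ty":0,"tz":0,"roll":0},{"tx":7,"ty":0,"tz":0,"roll":0},{"tx":6,"ty":0,"tz":0,"roll":0},{"tx":4,"ty":0,"tz":0,"roll":0},{"tx":3,"ty":0,"tz":0,"roll":0},{"tx":0,"ty":0,"tz":0,"roll":0},{"tx":0,"ty":0,"tz":0,"roll":0}]'
python3 -m handwheel '[{"tx":3,"ty":0,"tz":0,"roll":0},{"tx":3,"ty":0,"tz":0,"roll":0},{"tx":3,"ty":0,"tz":0,"roll":0},{"tx":0,"ty":0,"tz":0,"roll":0}]';  python3 -m handwheel '[{"tx":3,"ty":0,"tz":0,"roll":0},{"tx":3,"ty":0,"tz":0,"roll":0},{"tx":4,"ty":0,"tz":0,"roll":0},{"tx":0,"ty":0,"tz":0,"roll":0}]'
```

```text
t: 36.23
tool_pos: [0.596, 0.1341, 0.1752]
tool_rot: [-3.141, 0.064, 0.001]
contact_force: [0.7, -0.4, -3.0]
opening: 0.011
grip_force: 51.2
t: 36.57
tool_pos: [0.6022, 0.1341, 0.1751]
tool_rot: [-3.141, 0.063, 0.014]
contact_force: [-10.6, 0.4, 2.1]
opening: 0.011
grip_force: 52.0
t: 36.9
tool_pos: [0.6127, 0.1337, 0.1752]
tool_rot: [-3.141, 0.063, 0.012]
contact_force: [-9.4, 0.4, 0.8]
opening: 0.0112
grip_force: 52.0
```

```bash
python3 -m handwheel '[{"tx":-2,"ty":0,"tz":4,"roll":0},{"tx":-2,"ty":0,"tz":4,"roll":0},{"tx":-3,"ty":0,"tz":4,"roll":0},{"tx":-3,"ty":0,"tz":3,"roll":0},{"tx":0,"ty":0,"tz":0,"roll":0},{"tx":0,"ty":0,"tz":0,"roll":0}]'; python3 -m handwheel '[{"tx":-1.5,"ty":0,"tz":2,"roll":0},{"tx":-1.5,"ty":0,"tz":2,"roll":0},{"tx":0,"ty":0,"tz":0,"roll":0},{"tx":0,"ty":0,"tz":0,"roll":0}]'
```

```text
t: 37.4
tool_pos: [0.6065, 0.1336, 0.1612]
tool_rot: [-3.141, 0.064, -0.006]
contact_force: [4.0, 0.1, -1.8]
opening: 0.011
grip_force: 51.7
t: 37.73
tool_pos: [0.6026, 0.1338, 0.1569]
tool_rot: [-3.141, 0.064, -0.002]
contact_force: [1.3, 0.4, 2.9]
opening: 0.011
grip_force: 52.3
```

```bash
python3 -m handwheel '[{"tx":0,"ty":0,"tz":0,"roll":0},{"tx":0,"ty":0,"tz":0,"roll":0},{"tx":0,"ty":0,"tz":0,"roll":0},{"tx":0,"ty":0,"tz":0,"roll":0},{"tx":0,"ty":0,"tz":0,"roll":0},{"tx":0,"ty":0,"tz":-20,"roll":0},{"tx":0,"ty":0,"tz":-40,"roll":0},{"tx":0,"ty":0,"tz":-30,"roll":0},{"tx":-35,"ty":0,"tz":0,"roll":0},{"tx":-35,"ty":0,"tz":0,"roll":0},{"tx":-30,"ty":0,"tz":0,"roll":0},{"tx":0,"ty":0,"tz":0,"roll":0}]' 38
python3 -c "
from h import *
hung(); fins(); plan(526.3,427,225,1.345)
for n in('scene','top'):
    w=cloud(n)[1]; P=sel(w,.55,.7,.33,.5,.1,.2); print(n,np.round(np.percentile(P,[2,98],axis=0),3).tolist()); P=sel(w,.59,.7,.33,.5,.085,.095); print(rect(P))
"
```

```text
t: 38.73
tool_pos: [0.4981, 0.1383, 0.2457]
tool_rot: [-3.141, 0.062, 0.004]
contact_force: [0.3, -0.0, -0.3]
opening: 0.0379
grip_force: 0.0
scene hung fin [589.1, -54.5] z 0.2095 slope dz/dx 0.014 x err -1.0 strip -0.59 114
scene hung fin [592.9, 42.2] z 0.209 slope dz/dx 0.01 x err -1.2 strip -0.65 109
scene hung fin [595.3, 135.1] z 0.2095 slope dz/dx -0.001 x err -2.6 strip -0.18 97
top hung fin [589.4, -58.7] z 0.2093 slope dz/dx 0.071 x err -0.6 strip -0.35 84
top hung fin [594.0, 37.0] z 0.2093 slope dz/dx 0.045 x err 0.1 strip -0.54 85
scene fin c [526.7 428.3] rectc [524.3, 429.5] [16.8, 61.0] yaw -0.209
top fin c [545.5  -4.3] rectc [552.5, -7.8] [165.9, 22.2] yaw 1.527
top fin c [526.4 425.3] rectc [526.9, 426.0] [13.5, 60.0] yaw -0.223
shift [  11.5 -289.9   53.5] roll 0.185 rows 8 tilt [0.0006 0.    ] q6 1.74 F [0.3 0.6 0.7] tcp [503.  137.8 278.5] yaw -1.612 t 38.9333 op 0.0378
scene [[0.551, 0.397, 0.101], [0.67, 0.456, 0.174]]
([638.4, 427.4], [69.7, 65.4], 84.0)
top [[0.552, 0.393, 0.101], [0.672, 0.451, 0.175]]
([639.8, 423.0], [66.4, 66.2], 6.8)
```

```bash
python3 -m handwheel '[{"tx":1.4,"ty":-36.3,"tz":0,"roll":0},{"tx":1.4,"ty":-36.3,"tz":0,"roll":0},{"tx":1.4,"ty":-36.3,"tz":5,"roll":0},{"tx":1.4,"ty":-36.3,"tz":10,"roll":0},{"tx":1.4,"ty":-36.3,"tz":10,"roll":0},{"tx":1.4,"ty":-36.3,"tz":10,"roll":0},{"tx":1.4,"ty":-36.3,"tz":10,"roll":0},{"tx":1.4,"ty":-36.3,"tz":8,"roll":0},{"tx":0,"ty":0,"tz":0,"roll":0.09},{"tx":0,"ty":0,"tz":0,"roll":0.09},{"tx":0,"ty":0,"tz":0,"roll":0},{"tx":0,"ty":0,"tz":0,"roll":0}]'
python3 -c "
from h import *
plan(526.5,427,100,1.35)"
```

```text
t: 40.03
tool_pos: [0.5259, 0.4278, 0.1927]
tool_rot: [3.122, -0.343, -0.001]
contact_force: [0.3, -0.2, 0.0]
opening: 0.038
grip_force: 0.0
shift [  0.8   0.5 124.7] roll 0.002 rows 4 tilt [-0.0006 -0.0004] q6 2.36 F [ 0.3 -0.2  0. ] tcp [525.9 427.8 224.7] yaw -1.789 t 40.0333 op 0.038
```

```bash
python3 -m handwheel '[{"tx":0.5,"ty":0.5,"tz":21,"roll":0},{"tx":0,"ty":0,"tz":21,"roll":0},{"tx":0,"ty":0,"tz":21,"roll":0},{"tx":0,"ty":0,"tz":21,"roll":0},{"tx":0,"ty":0,"tz":21,"roll":0},{"tx":0,"ty":0,"tz":20,"roll":0},{"tx":0,"ty":0,"tz":0,"roll":0},{"tx":0,"ty":0,"tz":0,"roll":0},{"tx":0,"ty":0,"tz":0,"roll":0}]'
python3 -m handwheel '[{"tx":0,"ty":0,"tz":0,"roll":0},{"tx":0,"ty":0,"tz":0,"roll":0},{"tx":0,"ty":0,"tz":0,"roll":0},{"tx":0,"ty":0,"tz":0,"roll":0},{"tx":0,"ty":0,"tz":0,"roll":0}]' 0 50
python3 -c "
from h import *
plan(0,0,0,1.53)"
```

```text
t: 40.78
tool_pos: [0.5268, 0.4272, 0.0699]
tool_rot: [-3.121, 0.345, -0.003]
contact_force: [0.2, 0.0, 0.8]
opening: 0.0382
grip_force: 0.0
t: 41.2
tool_pos: [0.527, 0.4277, 0.0707]
tool_rot: [-3.12, 0.345, -0.005]
contact_force: [0.7, -0.5, 5.5]
opening: 0.0106
grip_force: 51.3
shift [-421.   532.8  100.3] roll -0.18 rows 17 tilt [0.0033 0.0017] q6 2.36 F [ 0.7 -0.5  5.5] tcp [527.  427.7 102.7] yaw -1.791 t 41.2 op 0.0106
```

```bash
python3 -m handwheel '[{"tx":-2,"ty":0,"tz":-15,"roll":0},{"tx":-6,"ty":0,"tz":-20,"roll":0},{"tx":-10,"ty":0,"tz":-25,"roll":0},{"tx":-10,"ty":0,"tz":-25,"roll":0},{"tx":-10,"ty":0,"tz":-20,"roll":0},{"tx":-10,"ty":0,"tz":0,"roll":-0.09},{"tx":0,"ty":0,"tz":0,"roll":-0.09},{"tx":0,"ty":0,"tz":0,"roll":0},{"tx":0,"ty":0,"tz":0,"roll":0}]'
python3 -c "
from h import *
plan(538,248.6,70.7+105+32,1.53)"
```

```text
t: 41.95
tool_pos: [0.478, 0.4371, 0.1725]
tool_rot: [3.14, -0.067, -0.003]
contact_force: [-0.9, -0.9, -4.1]
opening: 0.0108
grip_force: 49.8
shift [ 68.  185.8  -3.1] roll -0.002 rows 5 tilt [-0.0016 -0.0011] q6 2.24 F [-0.9 -0.9 -4.1] tcp [478.  437.1 204.5] yaw -1.613 t 41.95 op 0.0108
```

```bash
python3 -m handwheel '[{"tx":4,"ty":26.5,"tz":-1,"roll":0},{"tx":8,"ty":26.5,"tz":-1,"roll":0},{"tx":8,"ty":26.5,"tz":-1,"roll":0},{"tx":12,"ty":26.5,"tz":0,"roll":0},{"tx":12,"ty":26.5,"tz":0,"roll":0},{"tx":12,"ty":26.5,"tz":0,"roll":0},{"tx":12,"ty":26.5,"tz":0,"roll":0},{"tx":0,"ty":0,"tz":0,"roll":0},{"tx":0,"ty":0,"tz":0,"roll":0},{"tx":0,"ty":0,"tz":0,"roll":0}]'
python3 -c "
from h import *
plan(598,246.2,70.7+105+32,1.53)"
```

```text
t: 42.78
tool_pos: [0.5389, 0.2493, 0.1757]
tool_rot: [-3.141, 0.067, 0.002]
contact_force: [-1.1, 0.2, -3.5]
opening: 0.0107
grip_force: 50.0
shift [59.1  0.6 -0.1] roll -0.002 rows 2 tilt [-0.0015  0.0002] q6 1.92 F [-1.1  0.2 -3.5] tcp [538.9 249.3 207.7] yaw -1.613 t 42.7833 op 0.0107
```

```bash
python3 -m handwheel '[{"tx":15,"ty":0,"tz":0,"roll":0},{"tx":15,"ty":0,"tz":0,"roll":0},{"tx":10,"ty":0,"tz":0,"roll":0},{"tx":7,"ty":0,"tz":0,"roll":0},{"tx":6,"ty":0,"tz":0,"roll":0},{"tx":4,"ty":0,"tz":0,"roll":0},{"tx":3,"ty":0,"tz":0,"roll":0},{"tx":0,"ty":0,"tz":0,"roll":0},{"tx":0,"ty":0,"tz":0,"roll":0}]'
python3 -m handwheel '[{"tx":3,"ty":0,"tz":0,"roll":0},{"tx":3,"ty":0,"tz":0,"roll":0},{"tx":3,"ty":0,"tz":0,"roll":0},{"tx":0,"ty":0,"tz":0,"roll":0}]';  python3 -m handwheel '[{"tx":3,"ty":0,"tz":0,"roll":0},{"tx":3,"ty":0,"tz":0,"roll":0},{"tx":4,"ty":0,"tz":0,"roll":0},{"tx":0,"ty":0,"tz":0,"roll":0}]'
```

```text
t: 43.53
tool_pos: [0.599, 0.247, 0.1762]
tool_rot: [3.141, -0.064, -0.001]
contact_force: [0.1, 0.2, -4.4]
opening: 0.0111
grip_force: 50.0
t: 43.87
tool_pos: [0.6055, 0.2469, 0.1763]
tool_rot: [3.141, -0.063, -0.012]
contact_force: [-9.6, -0.3, 0.8]
opening: 0.0111
grip_force: 50.7
t: 44.2
tool_pos: [0.6157, 0.2467, 0.1764]
tool_rot: [-3.141, 0.063, 0.011]
contact_force: [-8.7, 1.2, 1.3]
opening: 0.0114
grip_force: 50.8
```

```bash
python3 -m handwheel '[{"tx":-2,"ty":0,"tz":4,"roll":0},{"tx":-2,"ty":0,"tz":4,"roll":0},{"tx":-3,"ty":0,"tz":4,"roll":0},{"tx":-3,"ty":0,"tz":3,"roll":0},{"tx":0,"ty":0,"tz":0,"roll":0},{"tx":0,"ty":0,"tz":0,"roll":0}]'; python3 -m handwheel '[{"tx":-1.5,"ty":0,"tz":2,"roll":0},{"tx":-1.5,"ty":0,"tz":2,"roll":0},{"tx":0,"ty":0,"tz":0,"roll":0},{"tx":0,"ty":0,"tz":0,"roll":0}]'
```

```text
t: 44.7
tool_pos: [0.6095, 0.2466, 0.1621]
tool_rot: [-3.14, 0.064, -0.006]
contact_force: [3.4, 0.2, -1.8]
opening: 0.0112
grip_force: 50.3
t: 45.03
tool_pos: [0.6054, 0.2468, 0.1578]
tool_rot: [-3.141, 0.064, -0.001]
contact_force: [2.3, 1.4, 1.8]
opening: 0.0109
grip_force: 50.9
```

Release, retreat, and check everything.

```bash
python3 -m handwheel '[{"tx":0,"ty":0,"tz":0,"roll":0},{"tx":0,"ty":0,"tz":0,"roll":0},{"tx":0,"ty":0,"tz":0,"roll":0},{"tx":0,"ty":0,"tz":0,"roll":0},{"tx":0,"ty":0,"tz":0,"roll":0},{"tx":0,"ty":0,"tz":-20,"roll":0},{"tx":0,"ty":0,"tz":-40,"roll":0},{"tx":0,"ty":0,"tz":-40,"roll":0},{"tx":-40,"ty":0,"tz":0,"roll":0},{"tx":-40,"ty":0,"tz":0,"roll":0},{"tx":-40,"ty":0,"tz":0,"roll":0},{"tx":-40,"ty":0,"tz":0,"roll":0}]' 38
python3 -m handwheel '[{"tx":-30,"ty":0,"tz":-10,"roll":0},{"tx":0,"ty":0,"tz":0,"roll":0},{"tx":0,"ty":0,"tz":0,"roll":0},{"tx":0,"ty":0,"tz":0,"roll":0}]'
python3 - <<'E'
from h import *
hung()
im,w=cloud("scene"); save("c9.png",cv2.resize(im[100:400,140:470],None,fx=2.4,fy=2,interpolation=2))
kb=sel(w,.53,.64,-.42,-.3,.086,.097); print(pca(kb)); plan(0,0,0,0)
E
```

```text
t: 46.03
tool_pos: [0.4437, 0.2531, 0.2573]
tool_rot: [-3.141, 0.065, 0.001]
contact_force: [-0.8, 0.5, 0.6]
opening: 0.0378
grip_force: 0.0
t: 46.37
tool_pos: [0.4157, 0.2544, 0.2674]
tool_rot: [-3.141, 0.064, -0.001]
contact_force: [0.5, -1.0, -0.5]
opening: 0.0379
grip_force: 0.0
scene hung fin [588.6, -53.8] z 0.2104 slope dz/dx 0.049 x err -1.6 strip -0.5 112
scene hung fin [593.0, 41.6] z 0.2101 slope dz/dx 0.014 x err -1.1 strip -0.38 110
scene hung fin [596.2, 137.0] z 0.2098 slope dz/dx 0.041 x err -1.8 strip -0.5 100
scene hung fin [600.1, 250.1] z 0.2108 slope dz/dx 0.048 x err -2.5 strip -0.64 89
top hung fin [590.3, -58.4] z 0.209 slope dz/dx 0.105 x err 0.3 strip -0.4 83
top hung fin [594.1, 37.3] z 0.2099 slope dz/dx 0.029 x err 0.2 strip -0.56 86
top hung fin [596.1, 131.8] z 0.2092 slope dz/dx 0.061 x err -1.7 strip -0.06 90
top hung fin [601.1, 244.2] z 0.209 slope dz/dx 0.034 x err -1.3 strip -0.54 98
(array([ 584.9, -355.9]), np.float64(-1.527), 108)
shift [-404.8  271.   299.3] roll 1.529 rows 14 tilt [-0.0013 -0.0006] q6 2.01 F [ 0.  -0.6  0.5] tcp [416.1 254.2 298.6] yaw -1.612 t 46.5167 op 0.0379
```

View pics/c9.png

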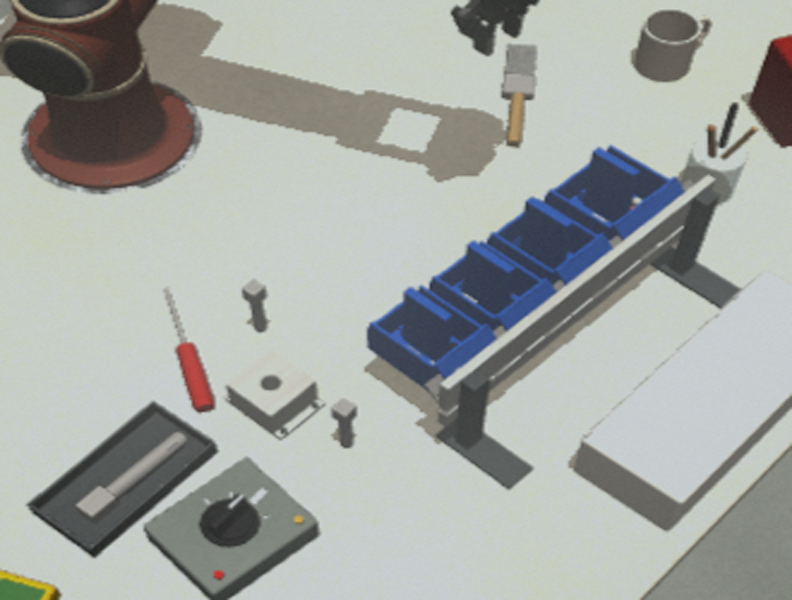

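```bash
python3 -c "
from station import ctrl
print(ctrl.finish_job())"
```

```text
the job is handed in; nothing more can be done
None
```

The job is handed in, with no verdict returned; the last images show the selector on the long white mark, the axle lying in the tray, and all four caddies hanging upright on the cleat with nothing else on the bench visibly disturbed.

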